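# Slide the baking tray onto the middle runners

### The arm

A 6-joint arm with a two-finger parallel gripper is mounted at the origin on the work surface. World frame = base frame: x ahead of the robot, y to its left, z up, the work surface at z = 0. Lengths are in mm, angles in rad, forces in N, time in s.
With the tool pointing down it reaches from about 350 to 875 mm from the base axis. Payload 4.2 kg.
Tool frame: the origin (TCP) lies at the very end of the fingers, on their centre line; the grasp point (between the pads) lies 19 mm behind it; z points along the fingers, x is the direction in which the jaws open and shut, and the axes are right-handed (so a half turn about z gives the same grasp; the last joint's range is limited). The gripper opens to 87 mm and grips with 3 to 60 N. Pads are 19 mm wide; open, the fingers measure 117 mm over their backs; the gripper's body (75 mm by 190 mm) begins 51 mm behind the grasp point.
Start: joints at [-1.004, 0.385, 0.008, 0, -1.194, -0.259], TCP at [189.367, -595.6, 222.55] pointing down, gripper open.
Joint ranges: [-3.14, 3.14], [-1.21, 2.06], [-1.07, 1.41], [-3.16, 2.05], [-2.99, -0.16], [-3.1, 3.1]. Speed limits (rad/s): [2.79, 2.79, 3.14, 3.14, 3.14, 3.14].

### API

Orientations are given as a 3x3 rotation matrix whose columns are the frame's x, y, z axes.
In Python, from plant import manip gives the robot as it stands.
- The arm moves only by the shell command python3 -m crank 'ROWS' [FORCE]. ROWS is JSON, a list of rows, each an object with "grip": the closure, from 0 (fully open) to 1 (shut); "linear": the shift along the tool's x, y, z in cm, a list of three; "dr": the turn, a rotation vector about the tool's x, y, z in rad, a list of three. In form: [{"grip": grip, "linear": [dx, dy, dz], "dr": [ax, ay, az]}, ...]. A call has 1 to 12 rows; each row is the pose to reach, as a shift and turn from the pose commanded when the call began, along the tool's axes at that moment; what a row does not reach only later rows make up. A row lasts 1/12 s, in which the tool goes at most 41.7 mm and 7.16 degrees, less where a joint would pass 70% of its speed; a pose out of reach is approached as far as the arm can. A call with a gripper value outside its range is refused whole. The fingers move at their own pace and stop on an object; FORCE is the grip in N (left out, the last holds). Time passes only in rows, so rows that repeat a pose let the fingers close. It gives the time, the measured TCP pose, the force and the opening at its end, in the units of the state.
- manip.observe(): the state, without advancing time (a new reading comes with each control period).
- manip.read_camera(name): name is "side" or "top" or "wrist"; returns the picture (480x640x3 uint8, red, green, blue); there is no depth.
- manip.camera_info(name): a dict with "fx", "fy", "cx", "cy" (pixels), "k1" (the pictures are not rectified: a ray, as slopes to the right and down, at radius r is drawn at 1 + k1 r^2 times it, then the intrinsics apply), "view" (4x4, takes a point from world to camera coordinates). Camera axes: x right, y up, looking along -z (the intrinsics and any distortion apply to the point x, -y, -z); pixel columns grow to the right and rows downward; lengths in mm; the calibration is good to about 2 mm. A picture is of the moment at which its call begins: read the wrist's pose just before it. camera_info takes no time and is no camera call; for the wrist camera it gives the pose at the moment of the call.
- manip.finish_job(): hands the job in, once; it reports no verdict.
The state is a dict: "t": time; "q": joint angles; "dq": joint speeds; "joint_efforts": joint torques, N m; "position": TCP position; "tcp_rot": TCP orientation; "wrist_force": force on the tool from outside, world axes, zero at the start; "moment": the same for the moment, N m; "finger_gap": finger opening in mm.
Only numpy, scipy, OpenCV 4.12 (cv2) and the standard library are available. Lean on these libraries where they do the work, as an engineer would, in place of code of your own. Each camera call takes 0.05 s, during which the arm holds its last target.

### The job

Pick up the small aluminium baking tray by its upright front lip and slide it, back edge first, into the middle one of the rack's three pairs of runners. Push it in gently until you feel it press lightly against the rack's back stop, then let go and leave it there, fully home and lying flat in those runners. Do not ram the runners or the stop, and leave the cups, the tawa and the tongs where they are.

Things in the scene. Friction and masses are not known exactly. Their poses are not given: they have to be found in the camera images.
- tray_grip (a point): Grip point of the loose baking tray: centre of its upright front lip, 30 mm above the tray's underside. The lip is a plate 8 mm thick (along x), 110 mm wide (along y), its top edge 44 mm above the underside. +x points along the sheet from the lip to the back edge, z up. Nothing else stands on the sheet within 25 mm of the lip.
- tray_back (a point): Middle of the tray's back edge, at its underside, 195 mm from the lip's middle along the tray's +x. Same axes as the grip point.
- tray: The same tray, 0.2 to 0.45 kg, flat on the worktop: aluminium sheet 170 mm wide, 199 mm long, 4 mm thick. Rims 7 mm high stand on it 14 mm in from the back edge and 17 mm in from the sides, so its sides are plain flanges that run in the runners. Origin: underside, below the middle of the lip; +x to the back edge, z up.
- rack: Open steel rack fixed to the worktop, 210 mm wide, 158 mm deep, 270 mm high; front and top open. Its rigid back stop is two upright 8 mm rods, 100 mm apart, full height, which the tray's back edge meets 123 to 141 mm inside the runners' mouths: clamped at a depth that changes and is not measured (2 mm too far is over 20 N). Origin: worktop, under the front's middle; +x goes in, z up.
- rails_low: The lowest pair of runners: facing level steel C-channels 155 mm long, one at each side. Each: ledge below, 10 mm high slot, lip above (both 4 mm thick). Outer walls 176 mm apart, ledges' inner edges 150 mm apart; mouth flared 5 mm over the 14 mm ahead of the origin. Origin: middle of the mouth, level with the ledges' upper face; +x is the way in, z up.
- rails_mid: The middle pair of runners, the one to use, 115 to 165 mm high: facing level steel C-channels 155 mm long, one at each side. Each: ledge below, 10 mm high slot, lip above (both 4 mm thick). Outer walls 176 mm apart, ledges' inner edges 150 mm apart; mouth flared 5 mm over the 14 mm ahead of the origin. Origin: middle of the mouth, level with the ledges' upper face; +x is the way in, z up.
- rails_top: The top pair of runners: facing level steel C-channels 155 mm long, one at each side. Each: ledge below, 10 mm high slot, lip above (both 4 mm thick). Outer walls 176 mm apart, ledges' inner edges 150 mm apart; mouth flared 5 mm over the 14 mm ahead of the origin. Origin: middle of the mouth, level with the ledges' upper face; +x is the way in, z up.
- cup_a: A blue enamel mug, 80 mm across and 80 mm high, origin under its centre. Leave alone.
- cup_b: Another such mug. Leave alone.
- tawa: A flat round aluminium tawa, 200 mm across, 11 mm high, origin under its centre. Leave alone.
- tongs: Steel tongs lying on the worktop, 220 mm long, 12 mm high, origin under the middle. Leave alone.

How it is judged:
By the outcome, as a careful person would: the job done as asked, in the order asked, and still so for the second after the job is handed in, with the robot touching nothing.
It also fails if it takes over 48 s, if anything falls off the work surface, if the arm or the gripper's body presses on something with over 40 N, if the wrist force passes 120 N, or if a joint passes its speed limit or range.

## Working session

There is one attempt and no reset: what is moved stays moved. The work goes in short steps, Python scripts to look and compute and a shell command to move; the robot and the scene stay as the last step left them, time stands still between calls to the robot, and variables do not carry over. Pictures are saved under pics/ and viewed, and the job is handed in when it is done.

```bash
mkdir -p pics; ls
cat > h.py <<'E'
import numpy as np, cv2
from plant import manip
def snap(name,fn):
    im=manip.read_camera(name); cv2.imwrite('pics/'+fn,cv2.cvtColor(im,cv2.COLOR_RGB2BGR)); return im
E
python3 - <<'E'
from h import *
np.set_printoptions(precision=4,suppress=True)
s=manip.observe()
for k,v in s.items(): print(k,v)
for n in ["side","top","wrist"]:
    i=manip.camera_info(n); print(n,i)
    np.save(n+'_info.npy',i,allow_pickle=True)
    im=snap(n,n+'0.png')
E
```

```text
pics
t 0.0
q [-1.0044  0.3856  0.0066 -0.0005 -1.194  -0.2586]
dq [-0.      0.0015 -0.     -0.0004  0.001   0.0006]
joint_efforts [ -0.001  -39.0664  18.7406   4.2199   0.011   -0.0002]
position [ 189.1828 -595.0445  221.4625]
tcp_rot [[-0.3028  0.9531 -0.0008]
 [ 0.9531  0.3028  0.0021]
 [ 0.0022 -0.0001 -1.    ]]
wrist_force [-0.9506 -0.5092 -0.6828]
moment [0.0031 0.0316 0.029 ]
finger_gap 86.71455992136212
side {'fx': 435.3311130693651, 'fy': 435.3311130693651, 'cx': 309.5647429782608, 'cy': 243.60860319285933, 'k1': -0.05507051699167958, 'view': array([[  -0.7976,   -0.603 ,   -0.017 ,  474.9982],
       [   0.377 ,   -0.5202,    0.7663, -309.3101],
       [  -0.4709,    0.6048,    0.6422, -983.3588],
       [   0.    ,    0.    ,    0.    ,    1.    ]])}
top {'fx': 451.9432026870395, 'fy': 451.9432026870395, 'cx': 314.0312510049519, 'cy': 234.26007775062232, 'k1': -0.01510733220382239, 'view': array([[   -0.0202,    -0.9997,    -0.0102,    52.8012],
       [    0.9948,    -0.0211,     0.0992,  -591.1042],
       [   -0.0994,    -0.0082,     0.995 , -1218.2078],
       [    0.    ,     0.    ,     0.    ,     1.    ]])}
wrist {'fx': 364.3150427670873, 'fy': 364.3150427670873, 'cx': 324.09267714222915, 'cy': 236.78358341965446, 'k1': -0.0005133249422400605, 'view': array([[  -0.3047,    0.9525,    0.0016,  623.897 ],
       [  -0.9221,   -0.2945,   -0.251 ,   29.3361],
       [  -0.2386,   -0.0779,    0.968 , -388.5812],
       [   0.    ,    0.    ,    0.    ,    1.    ]])}
```

View pics/side0.png

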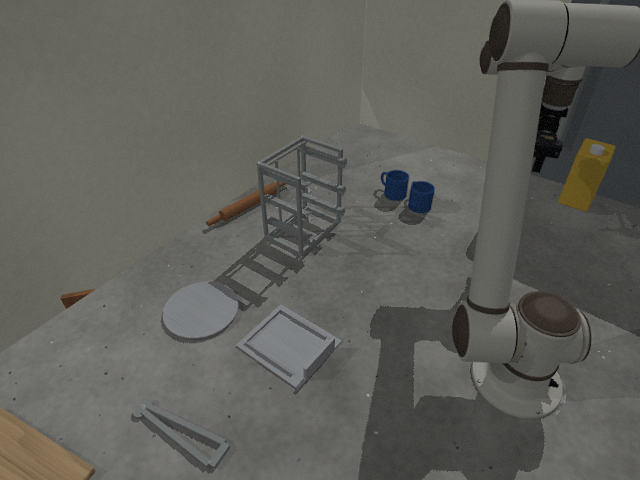

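View pics/top0.png

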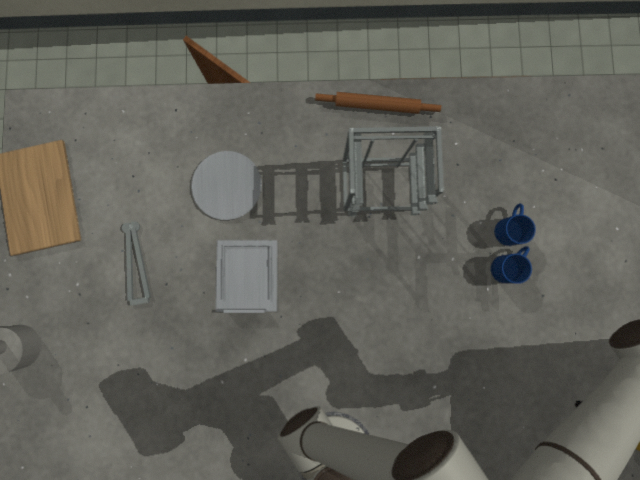

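View pics/wrist0.png

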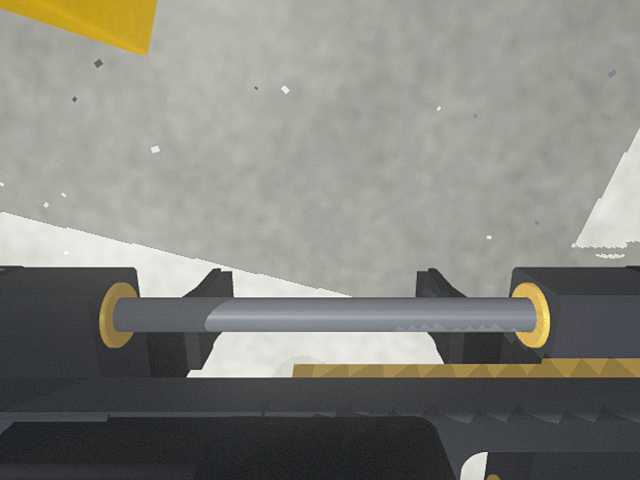

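Run:
```python
import cv2
def c(f,x,y,w,h,s,o):
    i=cv2.imread('pics/'+f)[y:y+h,x:x+w]; cv2.imwrite('pics/'+o,cv2.resize(i,None,fx=s,fy=s,interpolation=cv2.INTER_CUBIC))
c('top0.png',335,115,120,110,6,'top0_rack.png')
c('top0.png',200,225,90,100,6,'top0_tray.png')
c('side0.png',245,130,110,130,4.5,'side0_rack.png')
c('side0.png',230,300,120,95,6,'side0_tray.png')
```

```text
(no output)
```

View pics/top0_rack.png

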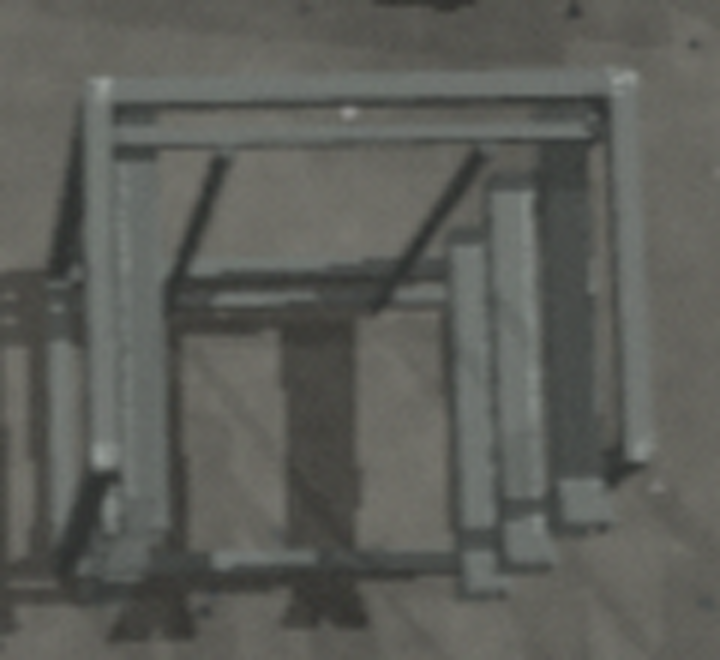

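View pics/top0_tray.png

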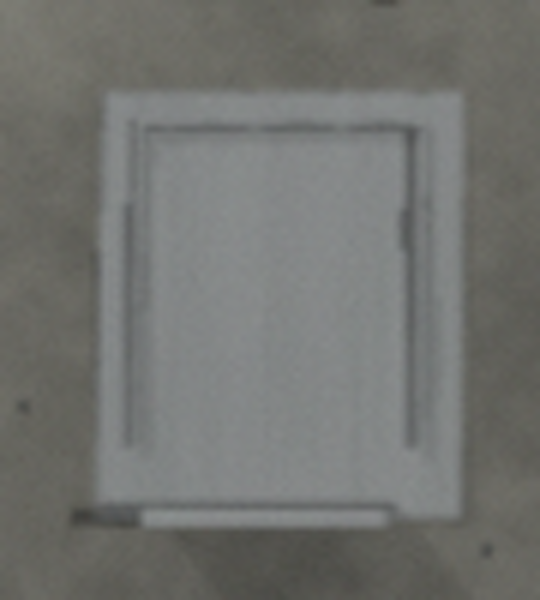

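View pics/side0_rack.png

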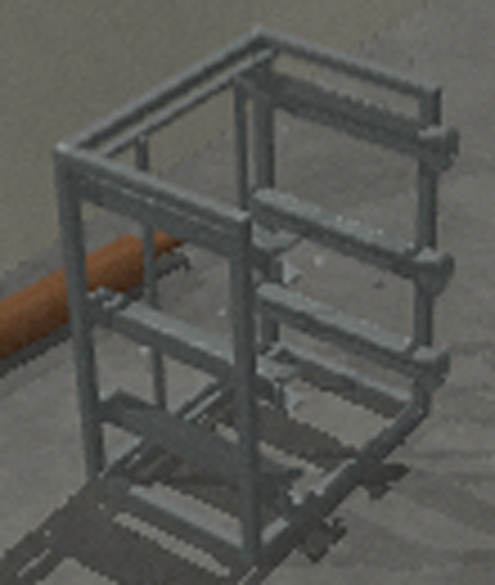

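View pics/side0_tray.png

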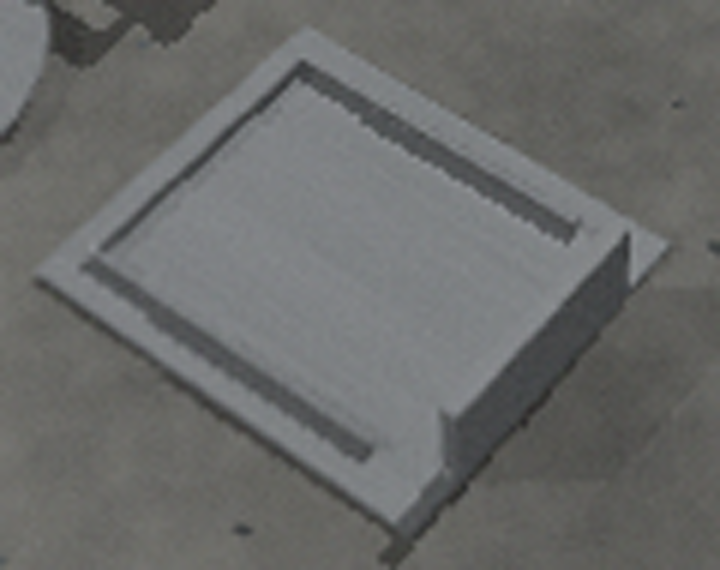

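```bash
cat >> h.py <<'E'
def info(n): 
    return manip.camera_info(n)
def ray(i,u,v):
    xd=(u-i['cx'])/i['fx']; yd=(v-i['cy'])/i['fy']
    x,y=xd,yd
    for _ in range(30):
        f=1+i['k1']*(x*x+y*y); x,y=xd/f,yd/f
    V=i['view']; R=V[:3,:3]; c=-R.T@V[:3,3]
    d=R.T@np.array([x,-y,-1.]); return c,d/np.linalg.norm(d)
def onz(i,u,v,z):
    c,d=ray(i,u,v); return c+d*(z-c[2])/d[2]
def onpl(i,u,v,p0,n):
    c,d=ray(i,u,v); return c+d*(np.dot(np.array(p0)-c,n)/np.dot(d,n))
def tri(i1,p1,i2,p2):
    c1,d1=ray(i1,*p1); c2,d2=ray(i2,*p2)
    A=np.array([d1,-d2]).T; t=np.linalg.lstsq(A,c2-c1,rcond=None)[0]
    a=c1+d1*t[0]; b=c2+d2*t[1]; return (a+b)/2, np.linalg.norm(a-b)
def proj(i,p):
    q=i['view']@np.r_[p,1]; x,y=q[0]/-q[2],-q[1]/-q[2]; f=1+i['k1']*(x*x+y*y)
    return np.array([i['cx']+i['fx']*x*f,i['cy']+i['fy']*y*f])
def uc(X,Y,x0,y0,s): return ((X+.5)/s-.5+x0,(Y+.5)/s-.5+y0)
E
python3 - <<'E'
from h import *
np.set_printoptions(precision=1,suppress=True)
T=info('top');S=info('side')
tr=lambda X,Y:uc(X,Y,335,115,6)
tt=lambda X,Y:uc(X,Y,200,225,6)
sr=lambda X,Y:uc(X,Y,245,130,4.5)
st=lambda X,Y:uc(X,Y,230,300,6)
print('tray top z=4: BL,BR,FR'); 
for p in [(106,92),(463,92),(462,520),(97,508)]: print(onz(T,*tt(*p),4))
print('lip top z=44 back edge/front edge')
for p in [(142,507),(388,507),(142,527),(388,527)]: print(onz(T,*tt(*p),44))
print('side: corners z4 back-left?')
for p in [(38,278),(310,27),(668,243),(395,525)]: print(onz(S,*st(*p),4))
for p in [(447,412),(627,235)]: print(onz(S,*st(*p),44))
print('rack top z=270 FL FR BR BL')
for p in [(104,455),(641,452),(625,80),(100,88)]: print(onz(T,*tr(*p),270))
print('side')
for p in [(245,218),(435,92),(262,35),(68,152)]: print(onz(S,*sr(*p),270))
print('base post FL side z0',onz(S,*sr(255,555),0))
for z in (115,140,165): print('mid R flare tip top', z,onz(T,*tr(525,560),z+14))
for a in [((585,525),(437,135)),((525,562),(430,258)),((483,590),(430,352))]:
    print(tri(T,tr(*a[0]),S,sr(*a[1])))
E
```

```text
tray top z=4: BL,BR,FR
[584.4 314.2   4. ]
[580.8 146.1   4. ]
[382.2 149.    4. ]
[390.9 318.3   4. ]
lip top z=44 back edge/front edge
[393.4 289.   44. ]
[391.3 178.4  44. ]
[384.5 289.   44. ]
[382.4 178.5  44. ]
side: corners z4 back-left?
[582.9 316.5   4. ]
[581.4 144.7   4. ]
[385.7 149.    4. ]
[394.7 318.3   4. ]
[392.1 288.2  44. ]
[384.7 181.5  44. ]
rack top z=270 FL FR BR BL
[665.2 -48.5 270. ]
[ 662.  -249.4  270. ]
[ 805.5 -250.4  270. ]
[806.8 -51.1 270. ]
side
[663.  -50.5 270. ]
[ 658.8 -244.9  270. ]
[ 800.9 -244.8  270. ]
[801.3 -48.2 270. ]
base post FL side z0 [668.9 -55.    0. ]
mid R flare tip top 115 [ 643.8 -237.2  129. ]
mid R flare tip top 140 [ 640.  -231.4  154. ]
mid R flare tip top 165 [ 636.1 -225.5  179. ]
(array([ 641.5, -229.9,  250.8]), np.float64(8.263100823844718))
(array([ 642.3, -228.1,  157.6]), np.float64(8.914676639822442))
(array([ 640.9, -227.6,   80.8]), np.float64(6.471549972928705))
```

Run:
```python
from h import *
np.set_printoptions(precision=4,suppress=True)
s=manip.observe(); W=info('wrist'); R=np.array(s['tcp_rot']); V=W['view']
Rc=V[:3,:3].T; c=-Rc@V[:3,3]
print('cam pos tool',R.T@(c-s['position'])); print('cam axes in tool (cols x,y,z)',R.T@Rc)
# desired look pose: tool z = pitch fwd 50deg from down about world y ; tool x = ?
```

```text
cam pos tool [   0.1279  -68.0607 -160.9409]
cam axes in tool (cols x,y,z) [[ 1.     -0.002  -0.0001]
 [-0.002  -0.968  -0.2511]
 [ 0.0004  0.2511 -0.968 ]]
```

```bash
cat >> h.py <<'E'
from scipy.spatial.transform import Rotation as Rn
def go(p,R,cp=None):
    s=manip.observe(); R0=np.array(s['tcp_rot']); p0=np.array(s['position'] if cp is None else cp)
    lin=R0.T@(np.array(p)-p0)/10; dr=Rn.from_matrix(R0.T@R).as_rotvec()
    print('t',round(s['t'],2),'pos',np.round(s['position'],1),'F',np.round(s['wrist_force'],1),'gap',round(s['finger_gap'],1))
    print('linear',np.round(lin,2),'dr',np.round(dr,4),'rows',np.linalg.norm(lin)/4.17,np.degrees(np.linalg.norm(dr))/7.16)
def frame(z,x):
    z=np.array(z,float);z/=np.linalg.norm(z);x=np.array(x,float);x-=z*(x@z);x/=np.linalg.norm(x)
    return np.array([x,np.cross(z,x),z]).T
E
python3 - <<'E'
from h import *
a=np.radians(55)
go([560,-150,230],frame([np.sin(a),0,-np.cos(a)],[0,1,0]))
E
```

```text
t 0.15 pos [ 189.2 -595.2  221.7] F [-0.4  0.8  0. ] gap 87.0
linear [31.2  48.82 -0.78] dr [-0.9525 -0.1492  0.2828] rows 13.894780144595229 8.03998286240744
```

```bash
python3 -m crank '[{"grip":0,"linear":[31.2,48.8,-0.8],"dr":[-0.95,-0.15,0.28]},{"grip":0,"linear":[31.2,48.8,-0.8],"dr":[-0.95,-0.15,0.28]},{"grip":0,"linear":[31.2,48.8,-0.8],"dr":[-0.95,-0.15,0.28]},{"grip":0,"linear":[31.2,48.8,-0.8],"dr":[-0.95,-0.15,0.28]},{"grip":0,"linear":[31.2,48.8,-0.8],"dr":[-0.95,-0.15,0.28]},{"grip":0,"linear":[31.2,48.8,-0.8],"dr":[-0.95,-0.15,0.28]},{"grip":0,"linear":[31.2,48.8,-0.8],"dr":[-0.95,-0.15,0.28]},{"grip":0,"linear":[31.2,48.8,-0.8],"dr":[-0.95,-0.15,0.28]},{"grip":0,"linear":[31.2,48.8,-0.8],"dr":[-0.95,-0.15,0.28]},{"grip":0,"linear":[31.2,48.8,-0.8],"dr":[-0.95,-0.15,0.28]},{"grip":0,"linear":[31.2,48.8,-0.8],"dr":[-0.95,-0.15,0.28]},{"grip":0,"linear":[31.2,48.8,-0.8],"dr":[-0.95,-0.15,0.28]}]'
python3 - <<'E'
from h import *
a=np.radians(55)
go([560,-150,230],frame([np.sin(a),0,-np.cos(a)],[0,1,0]))
E
```

```text
t: 1.15
position: [508.2, -212.3, 229.8]
tcp_rot: [[0.001, 0.574, 0.819], [1.0, 0.003, -0.003], [-0.004, 0.819, -0.574]]
wrist_force: [1.2, -0.6, -0.2]
finger_gap: 86.9
t 1.15 pos [ 508.2 -212.3  229.8] F [ 1.2 -0.6 -0.2] gap 86.9
linear [6.23 3.   4.21] dr [-0.0005  0.0028  0.0029] rows 1.9428755668279534 0.032235152777971544
```

```bash
python3 -m crank '[{"grip":0,"linear":[3.1,1.5,2.1],"dr":[0,0,0]},{"grip":0,"linear":[6.2,3,4.2],"dr":[0,0,0]},{"grip":0,"linear":[6.2,3,4.2],"dr":[0,0,0]},{"grip":0,"linear":[6.2,3,4.2],"dr":[0,0,0]},{"grip":0,"linear":[6.2,3,4.2],"dr":[0,0,0]}]'
python3 - <<'E'
from h import *
import pickle
w=info('wrist'); s=manip.observe(); pickle.dump((w,s['position'],s['tcp_rot']),open('w1.pkl','wb'))
snap('wrist','wrist1.png'); print(s['dq'])
E
```

```text
t: 1.57
position: [559.4, -149.5, 229.1]
tcp_rot: [[-0.005, 0.576, 0.818], [1.0, 0.006, 0.002], [-0.004, 0.818, -0.576]]
wrist_force: [0.3, 0.2, 0.1]
finger_gap: 87.1
[-0.05864664 -0.00462499 -0.0005231  -0.00427336 -0.00038933  0.0019333 ]
```

View pics/wrist1.png

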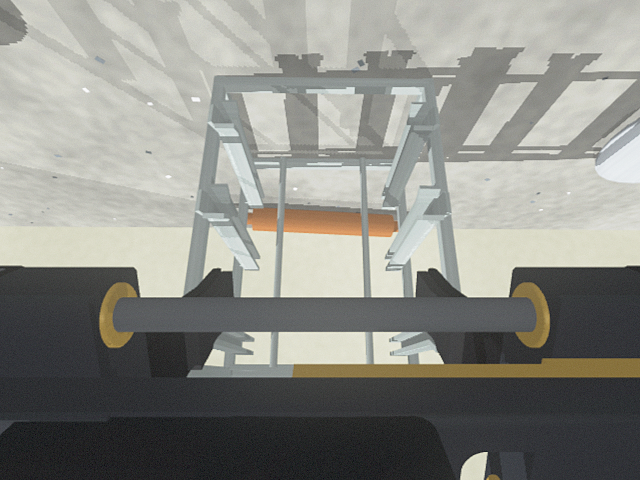

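Run:
```python
import cv2
def c(f,x,y,w,h,s,o):
    i=cv2.imread('pics/'+f)[y:y+h,x:x+w]; cv2.imwrite('pics/'+o,cv2.resize(i,None,fx=s,fy=s,interpolation=cv2.INTER_CUBIC))
c('wrist1.png',185,170,100,105,5.5,'w1L.png')
c('wrist1.png',370,170,100,105,5.5,'w1R.png')
```

```text
(no output)
```

View pics/w1L.png

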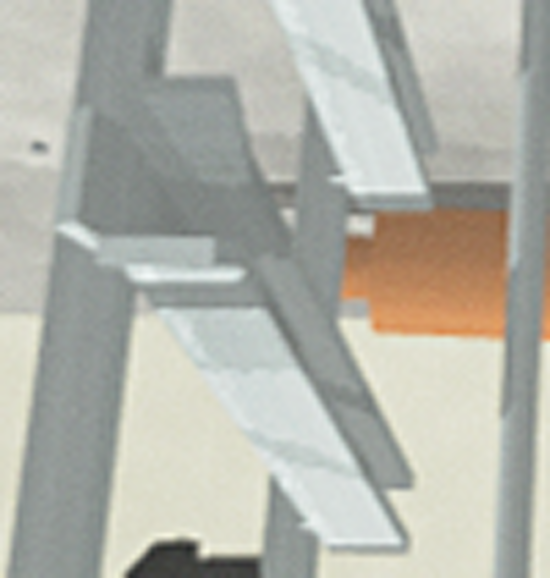

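View pics/w1R.png

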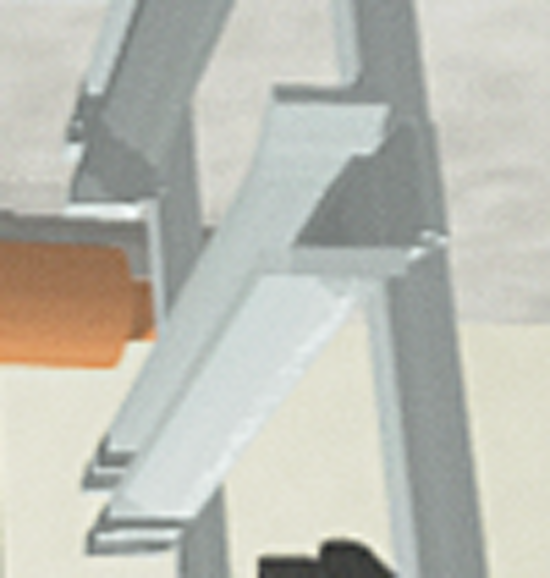

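Run:
```python
from h import *
import pickle
np.set_printoptions(precision=1,suppress=True)
w,p,R=pickle.load(open('w1.pkl','rb'))
L=lambda X,Y:uc(X,Y,185,170,5.5); Rr=lambda X,Y:uc(X,Y,370,170,5.5)
for off,name,pl,pr in [(14,'lip',[(265,308),(405,542)],[(258,280),(110,515)]),(0,'ledge',[(295,255),(412,483)],[(262,150),(135,395),(108,440)])]:
  for z in (130,135,140,145,150,155):
    a=[onz(w,*L(*q),z+off)[:2] for q in pl]; b=[onz(w,*Rr(*q),z+off)[:2] for q in pr]
    la=np.polyfit([q[0] for q in a],[q[1] for q in a],1); lb=np.polyfit([q[0] for q in b],[q[1] for q in b],1)
    print(name,z,'y@655 L,R',np.polyval(la,655),np.polyval(lb,655),'y@800',np.polyval(la,800),np.polyval(lb,800),'w',np.polyval(lb,[655,800])-np.polyval(la,[655,800]),'x',[round(q[0],1) for q in a+b])
```

```text
lip 130 y@655 L,R -228.76410395452208 -70.41554074159868 y@800 -228.79949983353382 -70.94981912427562 w [158.3 157.8] x [np.float64(684.4), np.float64(822.3), np.float64(670.5), np.float64(797.7)]
lip 135 y@655 L,R -225.52623958782658 -73.73023727134087 y@800 -225.5616354668384 -74.26451565401783 w [151.8 151.3] x [np.float64(672.2), np.float64(804.4), np.float64(658.8), np.float64(780.9)]
lip 140 y@655 L,R -222.28837522113147 -77.04493380108306 y@800 -222.3237711001432 -77.57921218376 w [145.2 144.7] x [np.float64(660.0), np.float64(786.6), np.float64(647.2), np.float64(764.0)]
lip 145 y@655 L,R -219.05051085443617 -80.35963033082525 y@800 -219.08590673344796 -80.89390871350223 w [138.7 138.2] x [np.float64(647.8), np.float64(768.7), np.float64(635.5), np.float64(747.1)]
lip 150 y@655 L,R -215.81264648774103 -83.67432686056749 y@800 -215.8480423667528 -84.20860524324446 w [132.1 131.6] x [np.float64(635.6), np.float64(750.8), np.float64(623.9), np.float64(730.2)]
lip 155 y@655 L,R -212.57478212104587 -86.98902339030971 y@800 -212.6101780000576 -87.52330177298666 w [125.6 125.1] x [n
[... 677 characters left out ...]
t64(634.5), np.float64(733.7), np.float64(759.6)]
ledge 145 y@655 L,R -218.87627832677305 -80.96396949704229 y@800 -219.7357443104887 -80.04047464727802 w [137.9 139.7] x [np.float64(661.1), np.float64(774.7), np.float64(624.7), np.float64(719.9), np.float64(744.8)]
ledge 150 y@655 L,R -216.08477619986252 -83.75705264698135 y@800 -216.94424218357818 -82.83355779721707 w [132.3 134.1] x [np.float64(649.7), np.float64(758.6), np.float64(614.8), np.float64(706.1), np.float64(730.0)]
ledge 155 y@655 L,R -213.29327407295182 -86.5501357969205 y@800 -214.1527400566675 -85.62664094715622 w [126.7 128.5] x [np.float64(638.4), np.float64(742.5), np.float64(605.0), np.float64(692.3), np.float64(715.2)]
```

Run:
```python
from h import *
import pickle
np.set_printoptions(precision=1,suppress=True)
w,p,R=pickle.load(open('w1.pkl','rb')); S=info('side');T=info('top')
for z in (131,135.5,140):
  for x in (655,810):
    for y in (-225,):
      for h in (0,14):
        print(z,x,h,'side crop',(proj(S,[x,y,z+h])-[245,130]+.5)*4.5-.5,'top crop',(proj(T,[x,y,z+h])-[335,115]+.5)*6-.5)
for x in (641,655,810):
  for sgn,o in ((-1,185),(1,370)):
   for h in (0,14): print(x,sgn,h,'w crop',(proj(w,[x,-149.8+sgn*75,135.5+h])-[o,170]+.5)*5.5-.5)
im=cv2.imread('pics/side0.png')[195:250,290:355]; cv2.imwrite('pics/s0z.png',cv2.resize(im,None,fx=9,fy=9,interpolation=cv2.INTER_CUBIC))
```

```text
131 655 0 side crop [417.6 287.2] top crop [496.1 533.9]
131 655 14 side crop [418.1 270. ] top crop [503.3 528.3]
131 810 0 side crop [240.4 218.2] top crop [480.4 178.4]
131 810 14 side crop [239.7 201.5] top crop [487.3 168.6]
135.5 655 0 side crop [417.8 281.7] top crop [498.4 532.1]
135.5 655 14 side crop [418.2 264.4] top crop [505.7 526.5]
135.5 810 0 side crop [240.2 212.8] top crop [482.6 175.3]
135.5 810 14 side crop [239.5 196. ] top crop [489.6 165.5]
140 655 0 side crop [417.9 276.1] top crop [500.7 530.3]
140 655 14 side crop [418.4 258.8] top crop [508.1 524.6]
140 810 0 side crop [240.  207.5] top crop [484.8 172.2]
140 810 14 side crop [239.3 190.6] top crop [491.8 162.2]
641 -1 0 w crop [228.6 135.3]
641 -1 14 w crop [218.6 225.7]
641 1 0 w crop [273.2 142.5]
641 1 14 w crop [282.  232.8]
655 -1 0 w crop [251.8 179. ]
655 -1 14 w crop [242.7 266.1]
655 1 0 w crop [249.4 185.8]
655 1 14 w crop [257.5 272.8]
810 -1 0 w crop [416.7 489.6]
810 -1 14 w crop [412.5 551.2]
810 1 0 w crop [ 80.5 493.6]
810 1 14 w crop [ 84.  555.1]
```

Run:
```python
from h import *
S=info('side')
im=cv2.imread('pics/side0.png')[150:250,290:355]; im=cv2.resize(im,None,fx=6,fy=6,interpolation=cv2.INTER_CUBIC)
for z,c in ((131,(0,0,255)),(135.5,(0,255,0)),(140,(255,0,0))):
  for h in (0,14):
    a,b=[tuple(int(v) for v in (proj(S,[x,-224.5,z+h])-[290,150]+.5)*6-.5) for x in (655,810)]
    cv2.circle(im,a,2,c,-1);cv2.circle(im,b,2,c,-1)
cv2.imwrite('pics/s0z.png',im)
```

```text
(no output)
```

View pics/s0z.png

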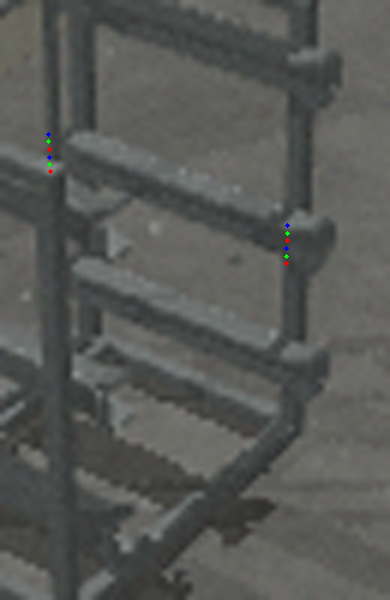

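Run:
```python
from h import *
g=-0.018
go([387.7,233.6,110],frame([0,0,-1],[-np.cos(g),-np.sin(g),0]))
```

```text
t 1.62 pos [ 559.  -150.9  229.3] F [ 0.5 -0.4  0.3] gap 86.9
linear [ 38.53 -19.44  -7.17] dr [ 0.7495  0.7401 -1.4186] rows 10.491231523106283 14.138840494011715
```

```bash
python3 -m crank '[{"grip":0,"linear":[38.5,-19.4,-7.2],"dr":[0.75,0.74,-1.42]},{"grip":0,"linear":[38.5,-19.4,-7.2],"dr":[0.75,0.74,-1.42]},{"grip":0,"linear":[38.5,-19.4,-7.2],"dr":[0.75,0.74,-1.42]},{"grip":0,"linear":[38.5,-19.4,-7.2],"dr":[0.75,0.74,-1.42]},{"grip":0,"linear":[38.5,-19.4,-7.2],"dr":[0.75,0.74,-1.42]},{"grip":0,"linear":[38.5,-19.4,-7.2],"dr":[0.75,0.74,-1.42]},{"grip":0,"linear":[38.5,-19.4,-7.2],"dr":[0.75,0.74,-1.42]},{"grip":0,"linear":[38.5,-19.4,-7.2],"dr":[0.75,0.74,-1.42]},{"grip":0,"linear":[38.5,-19.4,-7.2],"dr":[0.75,0.74,-1.42]},{"grip":0,"linear":[38.5,-19.4,-7.2],"dr":[0.75,0.74,-1.42]},{"grip":0,"linear":[38.5,-19.4,-7.2],"dr":[0.75,0.74,-1.42]},{"grip":0,"linear":[38.5,-19.4,-7.2],"dr":[0.75,0.74,-1.42]}]'
python3 - <<'E'
from h import *
g=-0.018
go([387.7,233.6,110],frame([0,0,-1],[-np.cos(g),-np.sin(g),0]))
E
```

```text
t: 2.62
position: [387.2, 234.7, 110.2]
tcp_rot: [[-0.969, 0.217, 0.118], [0.229, 0.967, 0.107], [-0.09, 0.131, -0.987]]
wrist_force: [0.0, -0.3, -0.4]
finger_gap: 87.1
t 2.62 pos [387.2 234.7 110.2] F [ 0.  -0.3 -0.4] gap 87.1
linear [-0.07 -0.1   0.01] dr [ 0.1216  0.1042 -0.2081] rows 0.029599269469267893 2.1013041076131813
```

```bash
python3 -m crank '[{"grip":0,"linear":[0,0,0],"dr":[0.122,0.104,-0.208]},{"grip":0,"linear":[0,0,0],"dr":[0.122,0.104,-0.208]},{"grip":0,"linear":[0,0,0],"dr":[0.122,0.104,-0.208]},{"grip":0,"linear":[0,0,0],"dr":[0.122,0.104,-0.208]},{"grip":0,"linear":[0,0,0],"dr":[0.122,0.104,-0.208]}]'
python3 - <<'E'
from h import *
import pickle
g=-0.018
s=manip.observe(); w=info('wrist'); pickle.dump(w,open('w2.pkl','wb'))
snap('wrist','wrist2.png'); snap('top','top2.png')
go([387.7,233.6,11],frame([0,0,-1],[-np.cos(g),-np.sin(g),0]))
print(np.round(s['tcp_rot'],4),s['q'])
E
```

```text
t: 3.03
position: [388.1, 231.3, 110.2]
tcp_rot: [[-1.0, 0.03, 0.002], [0.03, 1.0, 0.002], [-0.002, 0.002, -1.0]]
wrist_force: [-0.1, -0.8, -0.4]
finger_gap: 86.9
t 3.13 pos [387.6 231.5 110.5] F [ 0.7 -0.1 -0.3] gap 86.9
linear [0.03 0.19 9.95] dr [ 0.0022  0.0025 -0.0098] rows 2.386991856631895 0.08289785020312329
[[-0.9996  0.0299  0.0023]
 [ 0.0299  0.9996  0.0021]
 [-0.0022  0.0022 -1.    ]] [ 8.99330893e-01  2.15593712e-01 -5.61723165e-01  6.66531494e-04
 -7.90372402e-01 -9.29662380e-01]
```

View pics/wrist2.png

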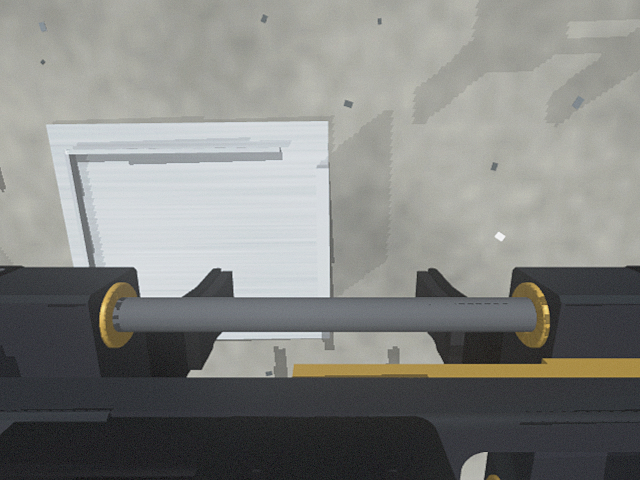

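Run:
```python
from h import *
import pickle
np.set_printoptions(precision=1,suppress=True)
w=pickle.load(open('w2.pkl','rb'))
for p in [(318,167),(330,167),(330,270)]: print(p,onz(w,*p,44))
for p in [(47,125),(328,121)]: print(p,onz(w,*p,4))
im=cv2.imread('pics/wrist2.png')[110:360,240:360]; cv2.imwrite('pics/w2z.png',cv2.resize(im,None,fx=2.4*1,fy=2.4,interpolation=cv2.INTER_CUBIC))
```

```text
(318, 167) [390.6 177.9  44. ]
(330, 167) [383.2 178.1  44. ]
(330, 270) [384.8 245.   44. ]
(47, 125) [581.  146.2   4. ]
(328, 121) [383.4 149.1   4. ]
```

View pics/w2z.png

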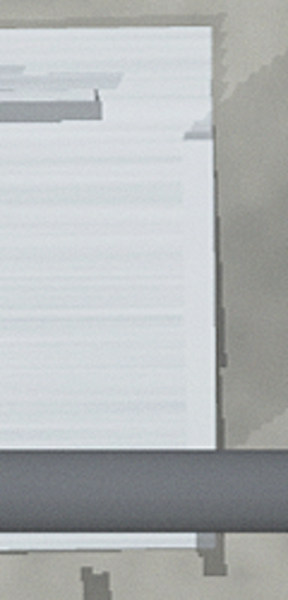

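```bash
python3 -m crank '[{"grip":0,"linear":[0,0.2,3],"dr":[0,0,-0.01]},{"grip":0,"linear":[0,0.2,6],"dr":[0,0,-0.01]},{"grip":0,"linear":[0,0.2,8.5],"dr":[0.002,0.002,-0.01]},{"grip":0,"linear":[0,0.2,9.5],"dr":[0.002,0.002,-0.01]},{"grip":0,"linear":[0,0.2,9.9],"dr":[0.002,0.002,-0.01]},{"grip":0,"linear":[0,0.2,9.9],"dr":[0.002,0.002,-0.01]},{"grip":0,"linear":[0,0.2,9.9],"dr":[0.002,0.002,-0.01]}]'
python3 - <<'E'
from h import *
g=-0.018
s=manip.observe();print(np.round(s['tcp_rot'],4))
go([387.7,233.6,11],frame([0,0,-1],[-np.cos(g),-np.sin(g),0]))
E
```

```text
t: 3.72
position: [388.7, 235.6, 12.4]
tcp_rot: [[-1.0, 0.015, 0.002], [0.015, 1.0, 0.001], [-0.002, 0.001, -1.0]]
wrist_force: [0.9, 1.1, 0.2]
finger_gap: 86.9
[[-0.9999  0.0147  0.0018]
 [ 0.0147  0.9999  0.0013]
 [-0.0017  0.0014 -1.    ]]
t 3.72 pos [388.7 235.6  12.4] F [0.9 1.1 0.2] gap 86.9
linear [ 0.1  -0.21  0.14] dr [0.0014 0.0017 0.0033] rows 0.06412739765408493 0.03144854838224062
```

```bash
python3 -m crank '[{"grip":0,"linear":[0.08,-0.2,0.12],"dr":[0.001,0.001,0.003]},{"grip":0.5,"linear":[0.08,-0.2,0.12],"dr":[0.001,0.001,0.003]},{"grip":1,"linear":[0.08,-0.2,0.12],"dr":[0.001,0.001,0.003]},{"grip":1,"linear":[0.08,-0.2,0.12],"dr":[0.001,0.001,0.003]},{"grip":1,"linear":[0.08,-0.2,0.12],"dr":[0.001,0.001,0.003]},{"grip":1,"linear":[0.08,-0.2,0.12],"dr":[0.001,0.001,0.003]},{"grip":1,"linear":[0.08,-0.2,0.12],"dr":[0.001,0.001,0.003]},{"grip":1,"linear":[0.08,-0.2,0.12],"dr":[0.001,0.001,0.003]},{"grip":1,"linear":[0.08,-0.2,0.12],"dr":[0.001,0.001,0.003]},{"grip":1,"linear":[0.08,-0.2,0.12],"dr":[0.001,0.001,0.003]}]' 58
python3 - <<'E'
from h import *
s=manip.observe();print(np.round(s['tcp_rot'],4),s['position'],s['moment'],s['finger_gap'])
E
```

```text
t: 4.55
position: [387.6, 233.7, 10.5]
tcp_rot: [[-1.0, 0.017, -0.0], [0.017, 1.0, -0.001], [0.0, -0.001, -1.0]]
wrist_force: [-0.1, 0.8, 0.4]
finger_gap: 34.7
[[-9.998e-01  1.740e-02 -3.000e-04]
 [ 1.740e-02  9.998e-01 -7.000e-04]
 [ 3.000e-04 -7.000e-04 -1.000e+00]] [387.63285    233.6601773   10.45105244] [ 0.00797414  0.08160518 -0.02126549] 34.69423377722072
```

Gap is still closing (34.7); hold on.

```bash
python3 -m crank '[{"grip":1,"linear":[0,0,0],"dr":[0,0,0]},{"grip":1,"linear":[0,0,0],"dr":[0,0,0]},{"grip":1,"linear":[0,0,0],"dr":[0,0,0]},{"grip":1,"linear":[0,0,0],"dr":[0,0,0]},{"grip":1,"linear":[0,0,0],"dr":[0,0,0]},{"grip":1,"linear":[0,0,0],"dr":[0,0,0]},{"grip":1,"linear":[0,0,0],"dr":[0,0,0]},{"grip":1,"linear":[0,0,0],"dr":[0,0,0]}]' 58
```

```text
t: 5.22
position: [387.8, 233.8, 10.5]
tcp_rot: [[-1.0, 0.017, 0.0], [0.017, 1.0, -0.0], [-0.0, -0.0, -1.0]]
wrist_force: [1.3, -1.0, -1.0]
finger_gap: 7.1
```

```bash
python3 -m crank '[{"grip":1,"linear":[0,0,-0.3],"dr":[0,0,0]},{"grip":1,"linear":[0,0,-1],"dr":[0,0,0]},{"grip":1,"linear":[0,0,-2.5],"dr":[0,0,0]},{"grip":1,"linear":[0,0,-4.5],"dr":[0,0,0]},{"grip":1,"linear":[0,0,-6.5],"dr":[0,0,0]},{"grip":1,"linear":[0,0,-8],"dr":[0,0,0]},{"grip":1,"linear":[0,0,-8],"dr":[0,0,0]},{"grip":1,"linear":[0,0,-8],"dr":[0,0,0]}]' 58
python3 - <<'E'
from h import *
s=manip.observe();print(np.round(s['tcp_rot'],4),s['moment'],s['wrist_force'])
snap('side','side3.png'); snap('top','top3.png')
im=cv2.imread('pics/side3.png')[200:400,200:400]; cv2.imwrite('pics/side3z.png',cv2.resize(im,None,fx=3,fy=3,interpolation=cv2.INTER_CUBIC))
E
```

```text
t: 5.88
position: [387.2, 233.6, 90.8]
tcp_rot: [[-1.0, 0.018, -0.0], [0.018, 1.0, 0.0], [0.0, 0.0, -1.0]]
wrist_force: [0.2, -0.3, -4.9]
finger_gap: 7.6
[[-9.998e-01  1.800e-02 -2.000e-04]
 [ 1.800e-02  9.998e-01  4.000e-04]
 [ 2.000e-04  4.000e-04 -1.000e+00]] [0.04057793 0.42493118 0.01070937] [ 0.24726605 -0.34867123 -4.86759234]
```

View pics/side3z.png

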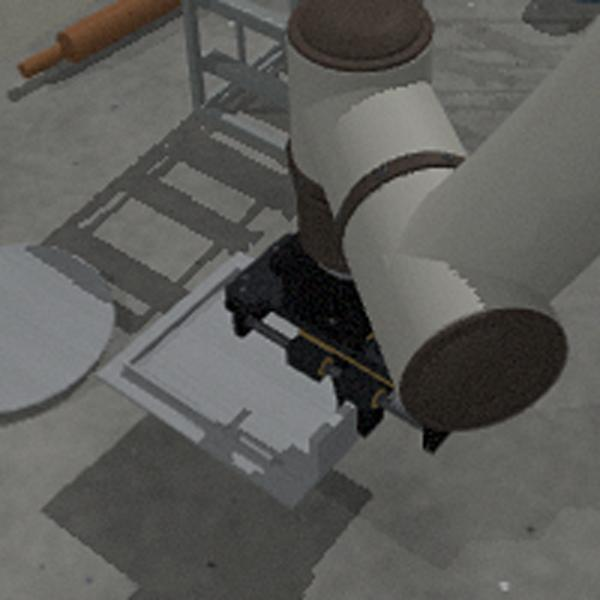

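View pics/top3.png

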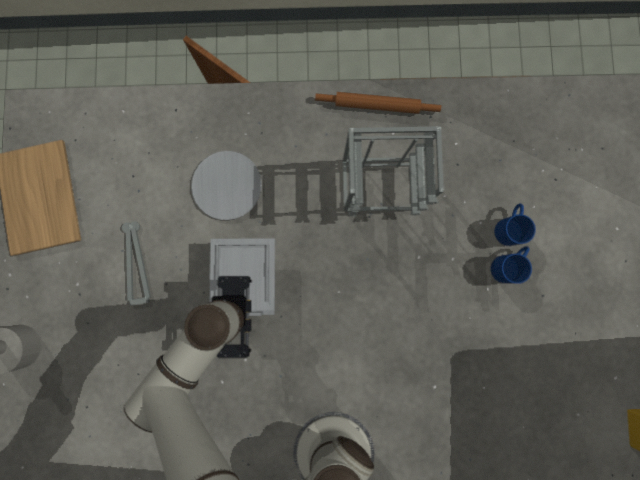

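Run:
```python
from h import *
im=cv2.imread('pics/top3.png')[230:325,200:290]; cv2.imwrite('pics/top3z.png',cv2.resize(im,None,fx=6,fy=6,interpolation=cv2.INTER_CUBIC))
im=cv2.imread('pics/side3.png')[280:375,225:325]; cv2.imwrite('pics/side3z.png',cv2.resize(im,None,fx=6,fy=6,interpolation=cv2.INTER_CUBIC))
```

```text
(no output)
```

View pics/side3z.png

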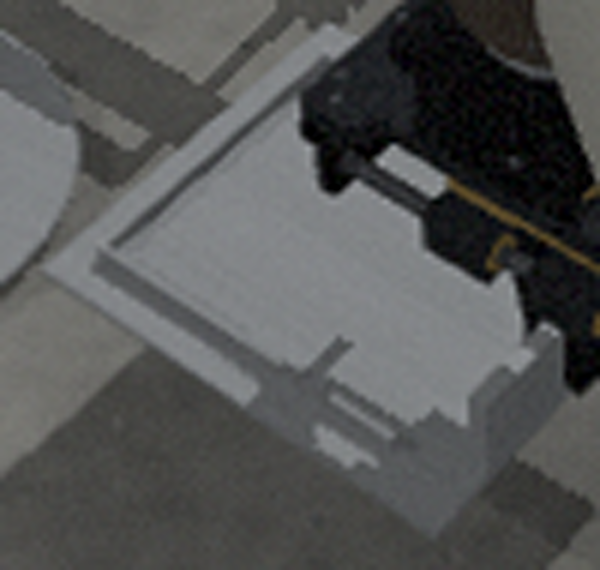

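View pics/top3z.png

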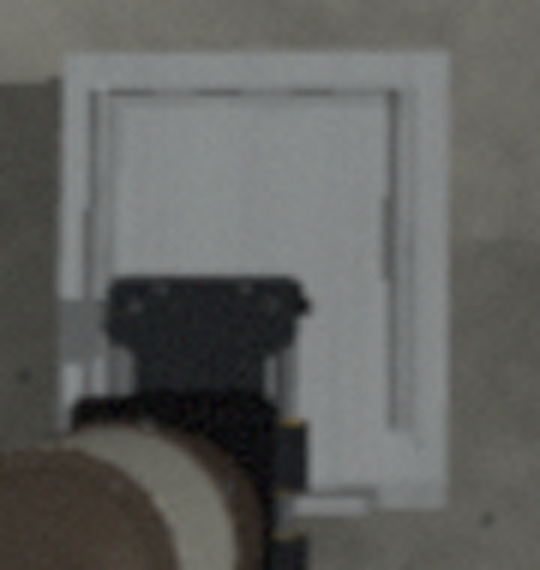

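Run:
```python
from h import *
np.set_printoptions(precision=1,suppress=True)
T=info('top');S=info('side')
t=lambda X,Y:uc(X,Y,200,230,6); s=lambda X,Y:uc(X,Y,225,280,6)
print('BL',tri(T,t(65,54),S,s(42,267))); print('BR',tri(T,t(448,51),S,s(328,25)))
for z in (78,81,84,87): print(z,'top BL,BR,FR',onz(T,*t(65,54),z),onz(T,*t(448,51),z),onz(T,*t(446,507),z),'side BL,BR,FL',onz(S,*s(42,267),z),onz(S,*s(328,25),z),onz(S,*s(435,538),z))
```

```text
BL (array([581.9, 314.9,  86. ]), np.float64(2.855064529371831))
BR (array([579.6, 146. ,  83.3]), np.float64(1.9390825135533734))
78 top BL,BR,FR [581.5 315.9  78. ] [579.3 145.9  78. ] [380.  149.1  78. ] side BL,BR,FL [588.8 311.5  78. ] [584.1 142.6  78. ] [387.9 316.7  78. ]
81 top BL,BR,FR [581.3 315.2  81. ] [579.  145.6  81. ] [380.2 148.8  81. ] side BL,BR,FL [586.7 313.1  81. ] [582.  144.8  81. ] [386.5 318.2  81. ]
84 top BL,BR,FR [581.  314.5  84. ] [578.7 145.3  84. ] [380.5 148.5  84. ] side BL,BR,FL [584.6 314.6  84. ] [580. 147.  84.] [385.2 319.7  84. ]
87 top BL,BR,FR [580.7 313.7  87. ] [578.4 145.   87. ] [380.7 148.2  87. ] side BL,BR,FL [582.5 316.1  87. ] [577.9 149.1  87. ] [383.9 321.2  87. ]
```

Run:
```python
from h import *
g=-0.007
go([412,-147.9,149.5],frame([0,0,-1],[-np.cos(g),-np.sin(g),0]))
```

```text
t 5.98 pos [386.6 232.7  89.4] F [ 0.  -0.  -2.8] gap 7.5
linear [ -3.22 -38.02  -5.92] dr [-0.0026 -0.0026 -0.0111] rows 9.260082440101105 0.09369022238281755
```

```bash
python3 -m crank '[{"grip":1,"linear":[0,-0.5,-1],"dr":[0,0,0]},{"grip":1,"linear":[0,-2,-3],"dr":[0,0,0]},{"grip":1,"linear":[-0.3,-4.5,-5],"dr":[0,0,0]},{"grip":1,"linear":[-0.6,-7.5,-6],"dr":[0,0,0]},{"grip":1,"linear":[-1,-10.5,-6],"dr":[0,0,0]},{"grip":1,"linear":[-1.4,-14,-6],"dr":[0,0,0]},{"grip":1,"linear":[-1.8,-17.5,-6],"dr":[0,0,0]},{"grip":1,"linear":[-2.2,-21,-6],"dr":[0,0,0]},{"grip":1,"linear":[-2.5,-24.5,-6],"dr":[0,0,0]},{"grip":1,"linear":[-2.8,-28,-6],"dr":[0,0,-0.005]},{"grip":1,"linear":[-3,-31,-6],"dr":[0,0,-0.01]},{"grip":1,"linear":[-3.1,-33.5,-6],"dr":[0,0,-0.011]}]' 58
python3 - <<'E'
from h import *
g=-0.007
go([412,-147.9,149.5],frame([0,0,-1],[-np.cos(g),-np.sin(g),0]))
E
```

```text
t: 6.98
position: [411.2, -103.8, 149.1]
tcp_rot: [[-1.0, 0.008, -0.005], [0.008, 1.0, -0.001], [0.005, -0.001, -1.0]]
wrist_force: [0.3, 1.3, -3.5]
finger_gap: 7.8
t 6.98 pos [ 411.2 -103.8  149.1] F [ 0.3  1.3 -3.5] gap 7.8
linear [-0.11 -4.41 -0.04] dr [-0.001  -0.0047 -0.0006] rows 1.0573023246586544 0.03908328963538116
```

```bash
python3 -m crank '[{"grip":1,"linear":[-0.05,-2,0],"dr":[0,0,0]},{"grip":1,"linear":[-0.1,-3.5,0],"dr":[0,0,0]},{"grip":1,"linear":[-0.1,-4.2,0],"dr":[0,0,0]},{"grip":1,"linear":[-0.1,-4.4,0],"dr":[0,0,0]},{"grip":1,"linear":[-0.1,-4.4,0],"dr":[0,0,0]},{"grip":1,"linear":[-0.1,-4.4,0],"dr":[0,0,0]}]' 58
python3 - <<'E'
from h import *
import pickle
g=-0.007
s=manip.observe();print(np.round(s['tcp_rot'],4),s['moment'])
go([412,-147.9,149.5],frame([0,0,-1],[-np.cos(g),-np.sin(g),0]))
pickle.dump(info('wrist'),open('w4.pkl','wb'))
snap('wrist','wrist4.png');snap('side','side4.png'); snap('top','top4.png')
im=cv2.imread('pics/side4.png')[140:290,230:390]; cv2.imwrite('pics/side4z.png',cv2.resize(im,None,fx=4,fy=4,interpolation=cv2.INTER_CUBIC))
im=cv2.imread('pics/top4.png')[115:315,310:460]; cv2.imwrite('pics/top4z.png',cv2.resize(im,None,fx=3,fy=3,interpolation=cv2.INTER_CUBIC))
E
```

```text
t: 7.48
position: [413.2, -145.2, 150.2]
tcp_rot: [[-1.0, 0.006, -0.002], [0.006, 1.0, -0.0], [0.002, -0.0, -1.0]]
wrist_force: [1.0, 0.6, -3.1]
finger_gap: 7.8
[[-1.0e+00  5.8e-03 -1.6e-03]
 [ 5.8e-03  1.0e+00 -4.0e-04]
 [ 1.5e-03 -4.0e-04 -1.0e+00]] [ 0.07662246  0.36598535 -0.03062108]
t 7.48 pos [ 413.2 -145.2  150.2] F [ 1.   0.6 -3.1] gap 7.8
linear [ 0.12 -0.27  0.07] dr [-0.0004 -0.0015  0.0012] rows 0.07294903315905062 0.015964437842289042
```

View pics/side4z.png

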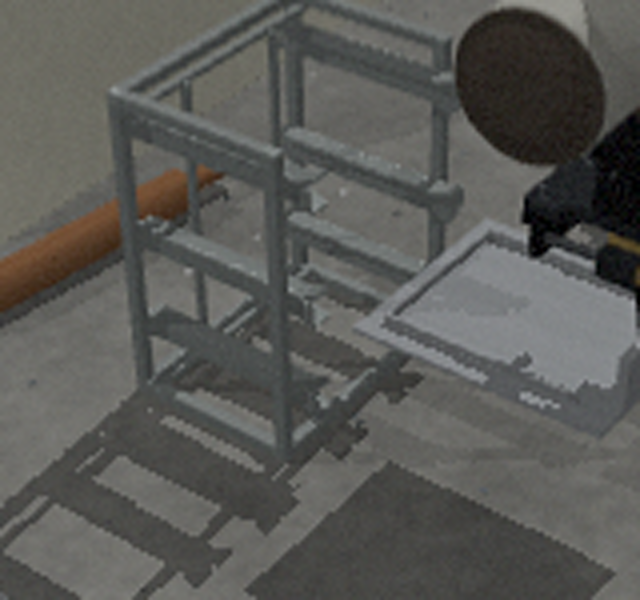

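View pics/top4z.png

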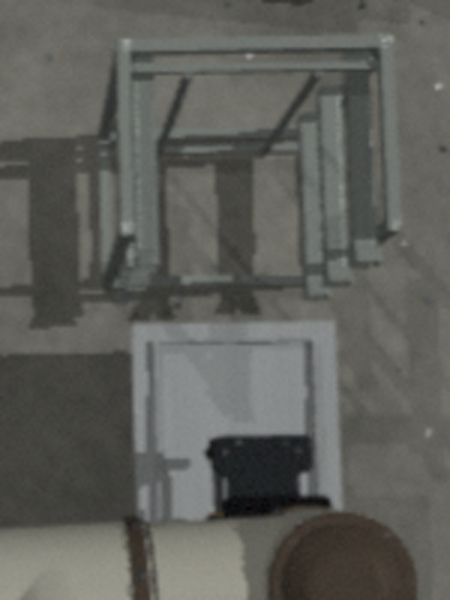

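View pics/wrist4.png

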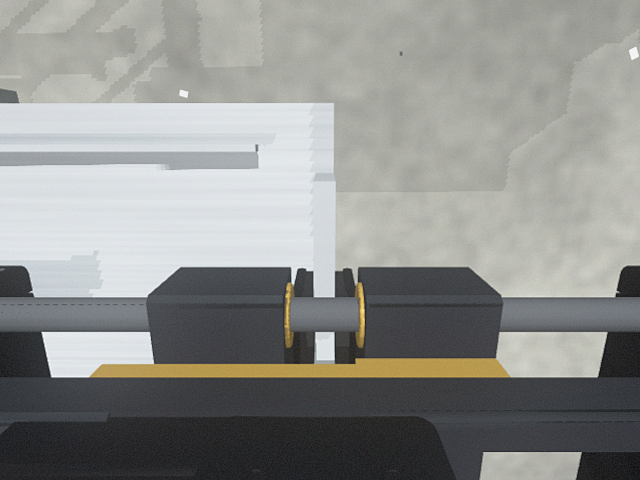

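Run:
```python
from h import *
for n,b in (('a',(330,115,85,100)),('b',(345,205,85,45))):
    x,y,w,h=b; im=cv2.imread('pics/top4.png')[y:y+h,x:x+w]; f=7 if n=='b' else 5.9
    cv2.imwrite(f'pics/top4{n}.png',cv2.resize(im,None,fx=8 if n=='b' else 6,fy=8 if n=='b' else 6,interpolation=cv2.INTER_CUBIC))
im=cv2.imread('pics/top4.png')[130:230,395:455]; cv2.imwrite('pics/top4c.png',cv2.resize(im,None,fx=6,fy=6,interpolation=cv2.INTER_CUBIC))
```

```text
(no output)
```

View pics/top4b.png

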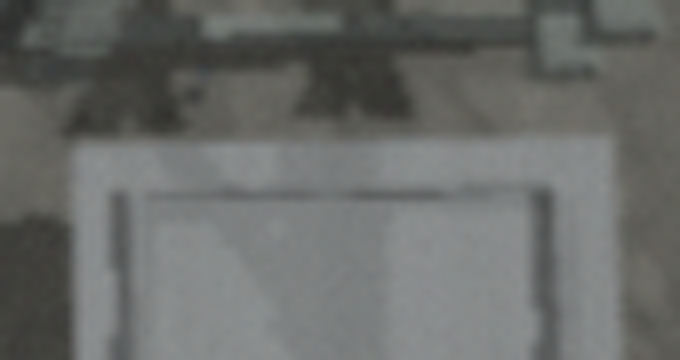

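View pics/top4c.png

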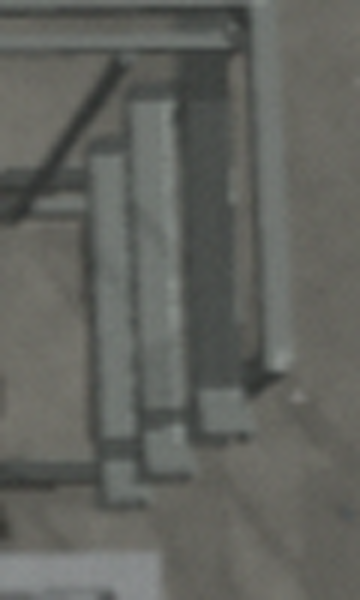

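Run:
```python
from h import *
np.set_printoptions(precision=1,suppress=True)
T=info('top')
b=lambda X,Y:uc(X,Y,345,205,8); c=lambda X,Y:uc(X,Y,395,130,6)
BL=onz(T,*b(72,138),143.7);BR=onz(T,*b(613,136),143.7); print(BL,BR,(BL+BR)/2)
for p in [(131,95),(146,410),(178,95),(190,410),(145,475),(190,470)]: print(p,onz(T,*c(*p),150))
print('top rail?',[onz(T,*c(*p),228+14) for p in [(195,395),(240,395)]])
print('back edge by TCP', manip.observe()['position'])
```

```text
[610.  -60.3 143.7] [ 607.  -230.   143.7] [ 608.5 -145.2  143.7]
(131, 95) [ 801.3 -225.1  150. ]
(146, 410) [ 666.1 -225.5  150. ]
(178, 95) [ 800.9 -245.   150. ]
(190, 410) [ 665.7 -243.9  150. ]
(145, 475) [ 638.7 -223.9  150. ]
(190, 470) [ 640.4 -242.7  150. ]
top rail? [array([ 655.3, -223.6,  242. ]), array([ 654.9, -240.8,  242. ])]
back edge by TCP [ 413.5 -145.   150.7]
```

Run:
```python
from h import *
import pickle
np.set_printoptions(precision=1,suppress=True)
T=info('top'); t=lambda X,Y:uc(X,Y,335,115,6)
# rod right line: two pts; fit vertical line: minimise over (x,y): project vertical line
from scipy.optimize import least_squares
for P in ([(480,158),(380,305)],[(224,158),(180,270)]):
    n=[np.cross(*[ray(T,*t(*p))[1] for p in P])]
    c=ray(T,1,1)[0]
    nn=n[0]/np.linalg.norm(n[0])
    # plane nn.(X-c)=0 should contain a vertical line: at z=140 with y=-100/-200
    for y in (-200,-100): print(y,'x=',c[0]+(-nn[1]*(y-c[1])-nn[2]*(140-c[2]))/nn[0],nn)
    print([onz(T,*t(*P[1]),z) for z in (0,10,20)],[onz(T,*t(*P[0]),z) for z in (240,255,270)])
g=-0.0058
go([413.3,-149.3,149],frame([0,0,-1],[-np.cos(g),-np.sin(g),0]))
```

```text
-200 x= 783.8185585260496 [ 0.6  0.8 -0. ]
-100 x= 644.133514701044 [ 0.6  0.8 -0. ]
[array([ 788.3, -203.7,    0. ]), array([ 785.8, -201.9,   10. ]), array([ 783.2, -200. ,   20. ])] [array([ 785.5, -200.8,  240. ]), array([ 780.9, -197.4,  255. ]), array([ 776.2, -194.1,  270. ])]
-200 x= 1024.1497323459485 [0.4 0.9 0. ]
-100 x= 785.7446750508389 [0.4 0.9 0. ]
[array([ 807.5, -108.8,    0. ]), array([ 804.8, -107.7,   10. ]), array([ 802.2, -106.6,   20. ])] [array([ 787.7, -101.1,  240. ]), array([783.1, -99.2, 255. ]), array([778.4, -97.3, 270. ])]
t 7.63 pos [ 413.5 -145.   150.7] F [ 0.2  0.1 -3.1] gap 7.7
linear [ 0.  -0.4  0.2] dr [-0. -0.  0.] rows 0.11058820837088529 0.0076945102861495935
```

```bash
python3 -m crank '[{"grip":1,"linear":[0,-0.2,0.05],"dr":[0,0,0]},{"grip":1,"linear":[0,-0.4,0.15],"dr":[0,0,0]},{"grip":1,"linear":[0,-0.4,0.15],"dr":[0,0,0]},{"grip":1,"linear":[-0.5,-0.4,0.15],"dr":[0,0,0]},{"grip":1,"linear":[-1.2,-0.4,0.15],"dr":[0,0,0]},{"grip":1,"linear":[-2,-0.4,0.15],"dr":[0,0,0]},{"grip":1,"linear":[-2.6,-0.4,0.15],"dr":[0,0,0]},{"grip":1,"linear":[-3,-0.4,0.15],"dr":[0,0,0]},{"grip":1,"linear":[-3,-0.4,0.15],"dr":[0,0,0]},{"grip":1,"linear":[-3,-0.4,0.15],"dr":[0,0,0]}]' 58
python3 - <<'E'
from h import *
g=-0.0058
s=manip.observe();print(np.round(s['tcp_rot'],4),s['moment'])
go([443.3,-149.3,149],frame([0,0,-1],[-np.cos(g),-np.sin(g),0]))
snap('side','side5.png'); snap('top','top5.png')
im=cv2.imread('pics/side5.png')[170:240,290:390]; cv2.imwrite('pics/side5z.png',cv2.resize(im,None,fx=7,fy=7,interpolation=cv2.INTER_CUBIC))
im=cv2.imread('pics/top5.png')[170:240,340:440]; cv2.imwrite('pics/top5z.png',cv2.resize(im,None,fx=7,fy=7,interpolation=cv2.INTER_CUBIC))
E
```

```text
t: 8.47
position: [443.6, -149.9, 148.9]
tcp_rot: [[-1.0, 0.007, -0.001], [0.007, 1.0, -0.001], [0.001, -0.001, -1.0]]
wrist_force: [-0.2, -0.3, -3.3]
finger_gap: 7.6
[[-1.0e+00  6.5e-03 -1.1e-03]
 [ 6.5e-03  1.0e+00 -5.0e-04]
 [ 1.1e-03 -5.0e-04 -1.0e+00]] [ 0.04614412  0.41069027 -0.00849532]
t 8.47 pos [ 443.6 -149.9  148.9] F [-0.2 -0.3 -3.3] gap 7.6
linear [ 0.03  0.06 -0.01] dr [-0.0005 -0.0011 -0.0007] rows 0.016256088575620525 0.011196469187511913
```

View pics/side5z.png

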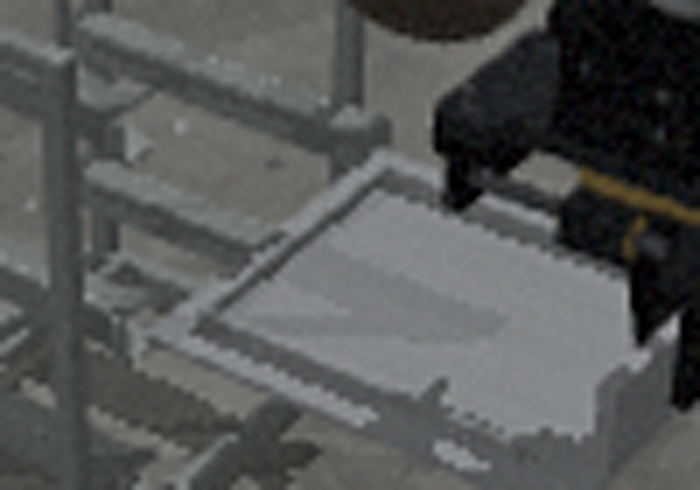

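View pics/top5z.png

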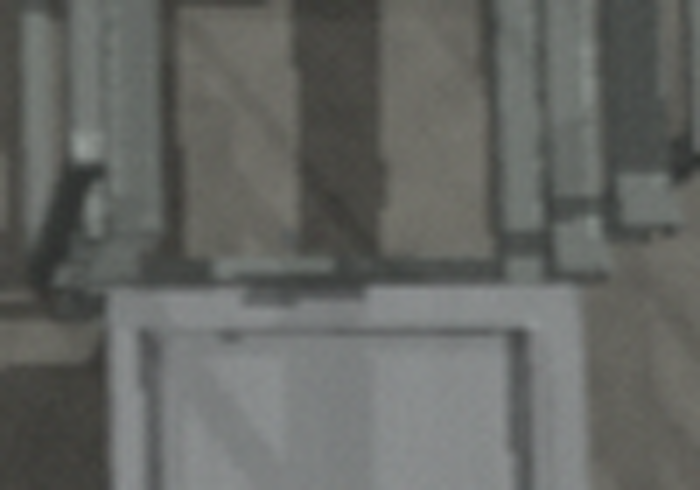

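```bash
python3 -m crank '[{"grip":1,"linear":[-0.2,0,0],"dr":[0,0,0]},{"grip":1,"linear":[-0.5,0,0],"dr":[0,0,0]},{"grip":1,"linear":[-0.8,0,0],"dr":[0,0,0]},{"grip":1,"linear":[-1.1,0,0],"dr":[0,0,0]},{"grip":1,"linear":[-1.4,0,0],"dr":[0,0,0]},{"grip":1,"linear":[-1.5,0,0],"dr":[0,0,0]}]' 58
python3 - <<'E'
from h import *
s=manip.observe();print(s['moment'],s['wrist_force'],s['position'])
E
```

```text
t: 9.07
position: [459.2, -150.0, 149.2]
tcp_rot: [[-1.0, 0.006, 0.0], [0.006, 1.0, -0.001], [-0.0, -0.001, -1.0]]
wrist_force: [-0.8, 0.3, -3.2]
finger_gap: 7.7
[ 0.02188118  0.40255645 -0.02868092] [-0.78118228  0.30886812 -3.17690289] [ 459.24319    -150.02751612  149.24492794]
```

No contact. On to 670 and look.

```bash
python3 -m crank '[{"grip":1,"linear":[-0.2,0,0],"dr":[0,0,0]},{"grip":1,"linear":[-0.5,0,0],"dr":[0,0,0]},{"grip":1,"linear":[-0.8,0,0],"dr":[0,0,0]},{"grip":1,"linear":[-1.1,0,0],"dr":[0,0,0]},{"grip":1,"linear":[-1.4,0,0],"dr":[0,0,0]},{"grip":1,"linear":[-1.5,0,0],"dr":[0,0,0]},{"grip":1,"linear":[-1.5,0,0],"dr":[0,0,0]}]' 58
python3 - <<'E'
from h import *
s=manip.observe();print(s['moment'],s['wrist_force'],s['position'])
snap('side','side6.png'); snap('top','top6.png')
im=cv2.imread('pics/side6.png')[140:240,250:370]; cv2.imwrite('pics/side6z.png',cv2.resize(im,None,fx=6,fy=6,interpolation=cv2.INTER_CUBIC))
im=cv2.imread('pics/top6.png')[120:230,335:455]; cv2.imwrite('pics/top6z.png',cv2.resize(im,None,fx=5.4,fy=5.4,interpolation=cv2.INTER_CUBIC))
E
```

```text
t: 9.65
position: [473.9, -150.1, 149.1]
tcp_rot: [[-1.0, 0.006, -0.0], [0.006, 1.0, -0.001], [0.0, -0.001, -1.0]]
wrist_force: [-0.1, 0.4, -4.0]
finger_gap: 7.7
[ 0.04971233  0.3780872  -0.05856456] [-0.05985843  0.44911668 -3.98081674] [ 473.87578203 -150.12756319  149.14395562]
```

View pics/side6z.png

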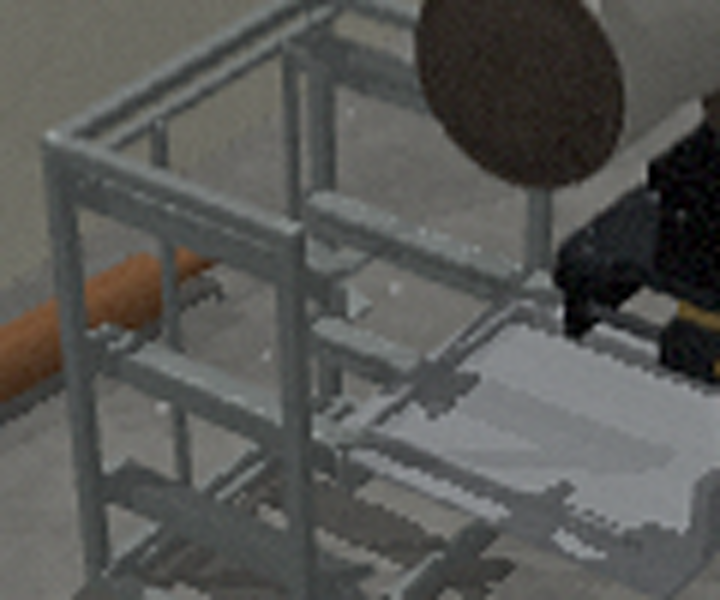

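View pics/top6z.png

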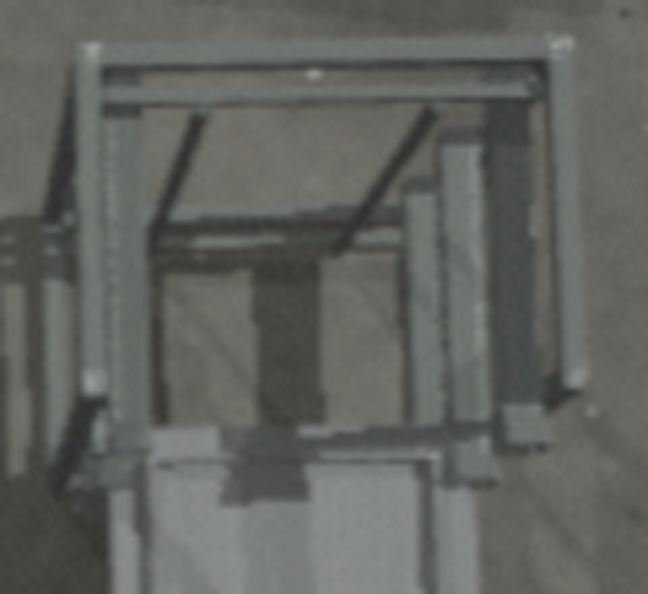

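```bash
python3 -m crank '[{"grip":1,"linear":[-0.2,0,0],"dr":[0,0,0]},{"grip":1,"linear":[-0.5,0,0],"dr":[0,0,0]},{"grip":1,"linear":[-0.9,0,0],"dr":[0,0,0]},{"grip":1,"linear":[-1.3,0,0],"dr":[0,0,0]},{"grip":1,"linear":[-1.7,0,0],"dr":[0,0,0]},{"grip":1,"linear":[-2.1,0,0],"dr":[0,0,0]},{"grip":1,"linear":[-2.5,0,0],"dr":[0,0,0]}]' 58
python3 - <<'E'
from h import *
s=manip.observe();print(s['moment'],s['wrist_force'],s['position'])
E
```

```text
t: 10.33
position: [499.0, -150.3, 149.2]
tcp_rot: [[-1.0, 0.006, -0.0], [0.006, 1.0, -0.001], [0.0, -0.001, -1.0]]
wrist_force: [0.4, 0.4, -2.2]
finger_gap: 7.9
[-0.03274172  0.4366746   0.00764304] [ 0.38420917  0.36697765 -2.1556194 ] [ 499.03481457 -150.27151753  149.16115998]
```

```bash
python3 -m crank '[{"grip":1,"linear":[-0.2,0,0],"dr":[0,0,0]},{"grip":1,"linear":[-0.5,0,0],"dr":[0,0,0]},{"grip":1,"linear":[-0.9,0,0],"dr":[0,0,0]},{"grip":1,"linear":[-1.3,0,0],"dr":[0,0,0]},{"grip":1,"linear":[-1.7,0,0],"dr":[0,0,0]},{"grip":1,"linear":[-2.1,0,0],"dr":[0,0,0]},{"grip":1,"linear":[-2.5,0,0],"dr":[0,0,0]},{"grip":1,"linear":[-2.9,0,0],"dr":[0,0,0]},{"grip":1,"linear":[-3.3,0,0],"dr":[0,0,0]},{"grip":1,"linear":[-3.6,0,0],"dr":[0,0,0]}]' 58
python3 - <<'E'
from h import *
s=manip.observe();print(s['moment'],s['wrist_force'],s['position'])
E
```

```text
t: 11.17
position: [535.1, -150.5, 149.1]
tcp_rot: [[-1.0, 0.006, -0.0], [0.006, 1.0, -0.001], [0.0, -0.001, -1.0]]
wrist_force: [-0.2, -0.2, -3.2]
finger_gap: 7.5
[0.00770201 0.420209   0.08552264] [-0.24402709 -0.17247089 -3.19908019] [ 535.0611751  -150.5235306   149.14331556]
```

```bash
python3 -m crank '[{"grip":1,"linear":[-0.3,0,0],"dr":[0,0,0]},{"grip":1,"linear":[-0.7,0,0],"dr":[0,0,0]},{"grip":1,"linear":[-1.1,0,0],"dr":[0,0,0]},{"grip":1,"linear":[-1.5,0,0],"dr":[0,0,0]},{"grip":1,"linear":[-1.9,0,0],"dr":[0,0,0]},{"grip":1,"linear":[-2.3,0,0],"dr":[0,0,0]},{"grip":1,"linear":[-2.7,0,0],"dr":[0,0,0]},{"grip":1,"linear":[-2.9,0,0],"dr":[0,0,0]},{"grip":1,"linear":[-3,0,0],"dr":[0,0,0]},{"grip":1,"linear":[-3,0,0],"dr":[0,0,0]}]' 58
python3 - <<'E'
from h import *
s=manip.observe();print(s['moment'],s['wrist_force'],s['position'])
snap('side','side7.png'); snap('top','top7.png')
im=cv2.imread('pics/side7.png')[140:240,250:370]; cv2.imwrite('pics/side7z.png',cv2.resize(im,None,fx=6,fy=6,interpolation=cv2.INTER_CUBIC))
im=cv2.imread('pics/top7.png')[120:230,335:455]; cv2.imwrite('pics/top7z.png',cv2.resize(im,None,fx=5.4,fy=5.4,interpolation=cv2.INTER_CUBIC))
E
```

```text
t: 12.0
position: [564.8, -150.7, 149.1]
tcp_rot: [[-1.0, 0.006, -0.0], [0.006, 1.0, -0.001], [0.0, -0.001, -1.0]]
wrist_force: [0.9, -0.1, -3.2]
finger_gap: 7.5
[ 0.01164096  0.31357258 -0.00425449] [ 0.90173396 -0.10977273 -3.19129548] [ 564.77894538 -150.69165311  149.11968777]
```

View pics/side7z.png

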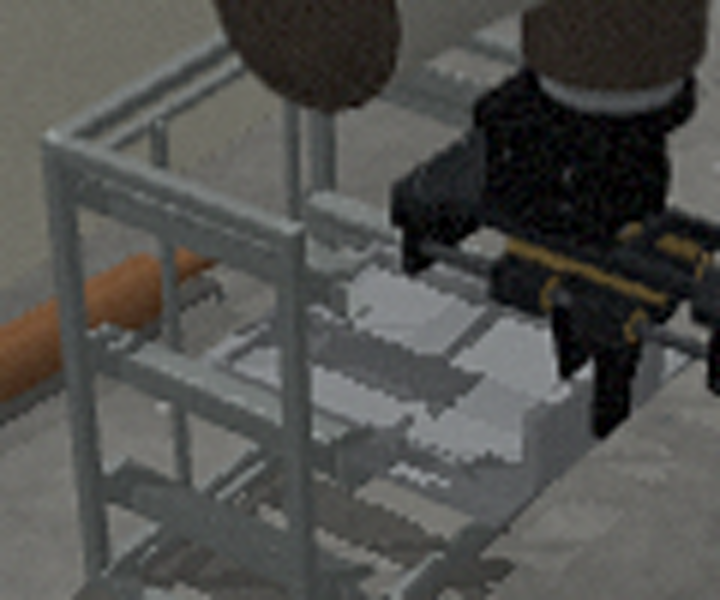

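View pics/top7z.png

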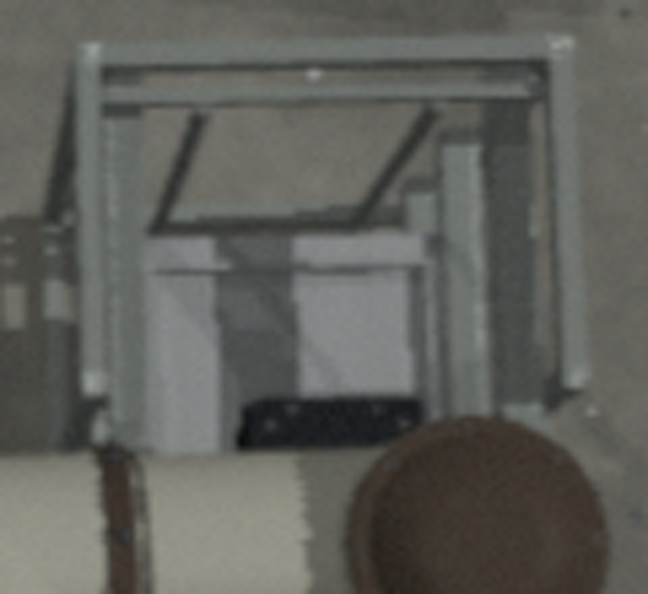

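Run:
```python
from h import *
np.set_printoptions(precision=1,suppress=True)
T=info('top')
for z in (250,300,350,400): print(z,onz(T,*uc(480,416,335,120,5.4),z))
S=info('side')
for z in (250,300,350,400): print(z,proj(S,[565,-150,z]))
print((305/6+250,40/6+140))
```

```text
250 [ 651.2 -213.2  250. ]
300 [ 642.2 -201.3  300. ]
350 [ 633.3 -189.4  350. ]
400 [ 624.3 -177.5  400. ]
250 [350.3 179.8]
300 [351.1 163.5]
350 [351.9 146.4]
400 [352.8 128.3]
(300.8333333333333, 146.66666666666666)
```

Run:
```python
from h import *
np.set_printoptions(precision=1,suppress=True)
T=info('top');S=info('side')
im=cv2.imread('pics/side7.png'); 
print(tri(T,(423.6,215),S,(301,142)))
s=manip.observe(); print(s['q'])
```

```text
(array([ 645.1, -145.8,  346.7]), np.float64(130.99449117429046))
[ 0.   0.4 -0.2  0.  -1.  -0. ]
```

View pics/side7.png

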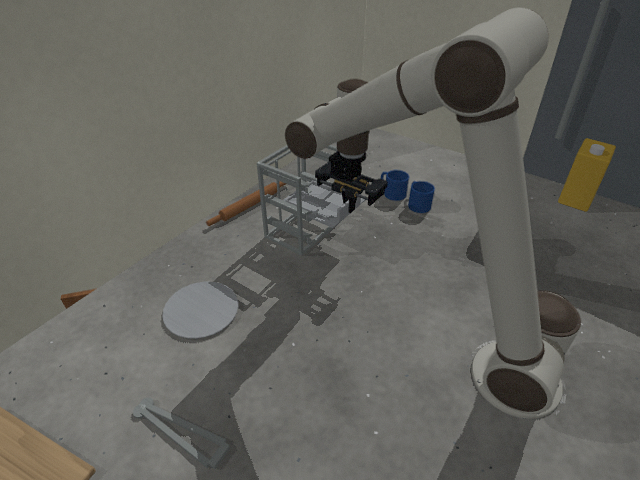

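View pics/top7.png

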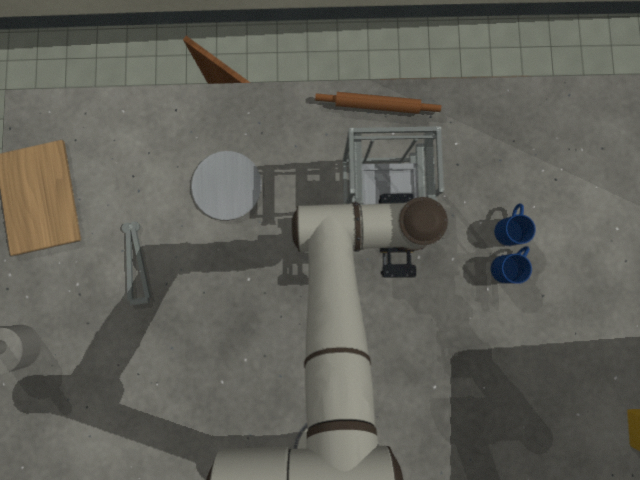

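```bash
python3 -m crank '[{"grip":1,"linear":[-0.2,0,0],"dr":[0,0,0]},{"grip":1,"linear":[-0.4,0,0],"dr":[0,0,0]},{"grip":1,"linear":[-0.6,0,0],"dr":[0,0,0]},{"grip":1,"linear":[-0.8,0,0],"dr":[0,0,0]},{"grip":1,"linear":[-1.0,0,0],"dr":[0,0,0]},{"grip":1,"linear":[-1.1,0,0],"dr":[0,0,0]},{"grip":1,"linear":[-1.2,0,0],"dr":[0,0,0]},{"grip":1,"linear":[-1.2,0,0],"dr":[0,0,0]}]' 58
python3 - <<'E'
from h import *
s=manip.observe();print(s['moment'],s['wrist_force'],s['position'])
E
```

```text
t: 12.77
position: [576.8, -150.8, 149.1]
tcp_rot: [[-1.0, 0.006, -0.0], [0.006, 1.0, -0.001], [0.0, -0.001, -1.0]]
wrist_force: [-0.2, -0.1, -2.9]
finger_gap: 7.7
[ 3.01751873e-02  3.66275973e-01 -2.75906589e-04] [-0.21189464 -0.07191833 -2.89284351] [ 576.7752851  -150.78732137  149.14582172]
```

```bash
python3 -m crank '[{"grip":1,"linear":[0,0,0.04],"dr":[0,0,0]},{"grip":1,"linear":[0,0,0.08],"dr":[0,0,0]},{"grip":1,"linear":[0,0,0.12],"dr":[0,0,0]},{"grip":1,"linear":[0,0,0.15],"dr":[0,0,0]},{"grip":1,"linear":[0,0,0.15],"dr":[0,0,0]},{"grip":1,"linear":[0,0,0.15],"dr":[0,0,0]}]' 58
python3 - <<'E'
from h import *
s=manip.observe();print(s['moment'],s['wrist_force'],s['position'])
E
```

```text
t: 13.27
position: [576.6, -150.8, 148.0]
tcp_rot: [[-1.0, 0.006, 0.0], [0.006, 1.0, -0.001], [-0.0, -0.001, -1.0]]
wrist_force: [-0.2, 0.7, -2.0]
finger_gap: 7.7
[0.09755149 0.39845415 0.0026194 ] [-0.22593529  0.70768633 -1.99099976] [ 576.63292161 -150.7897176   148.03937344]
```

```bash
python3 -m crank '[{"grip":1,"linear":[0,0,0.03],"dr":[0,0,0]},{"grip":1,"linear":[0,0,0.06],"dr":[0,0,0]},{"grip":1,"linear":[0,0,0.06],"dr":[0,0,0]},{"grip":1,"linear":[0,0,0.06],"dr":[0,0,0]}]' 58
python3 - <<'E'
from h import *
s=manip.observe();print(s['moment'],s['wrist_force'],s['position'])
E
```

```text
t: 13.6
position: [576.6, -150.8, 147.7]
tcp_rot: [[-1.0, 0.006, 0.0], [0.006, 1.0, -0.001], [-0.0, -0.001, -1.0]]
wrist_force: [-2.3, 0.7, 2.2]
finger_gap: 7.2
[ 0.33707561  0.80565255 -0.01222069] [-2.30429842  0.66581082  2.15514269] [ 576.5952838  -150.83650705  147.7449238 ]
```

```bash
python3 -m crank '[{"grip":1,"linear":[0,0,-0.03],"dr":[0,0,0]},{"grip":1,"linear":[0,0,-0.07],"dr":[0,0,0]},{"grip":1,"linear":[0,0,-0.07],"dr":[0,0,0]},{"grip":1,"linear":[0,0,-0.07],"dr":[0,0,0]}]' 58
python3 - <<'E'
from h import *
s=manip.observe();print(s['moment'],s['wrist_force'],s['position'])
E
```

```text
t: 13.93
position: [576.6, -150.8, 147.9]
tcp_rot: [[-1.0, 0.006, -0.0], [0.006, 1.0, -0.001], [0.0, -0.001, -1.0]]
wrist_force: [-2.4, 0.7, 2.6]
finger_gap: 7.7
[0.2589986  0.63906958 0.0241253 ] [-2.40452668  0.71998224  2.5704958 ] [ 576.62472785 -150.80804576  147.87754628]
```

```bash
python3 -m crank '[{"grip":1,"linear":[0,0,0],"dr":[0,0,0]},{"grip":1,"linear":[0,0,0],"dr":[0,0,0]},{"grip":1,"linear":[0,0,0],"dr":[0,0,0]},{"grip":1,"linear":[0,0,0],"dr":[0,0,0]}]' 58
python3 - <<'E'
from h import *
s=manip.observe();print(s['moment'],s['wrist_force'],s['position'])
E
```

```text
t: 14.27
position: [576.6, -150.8, 147.8]
tcp_rot: [[-1.0, 0.006, -0.0], [0.006, 1.0, -0.001], [0.0, -0.001, -1.0]]
wrist_force: [-2.9, 0.8, 2.5]
finger_gap: 7.6
[2.08863425e-01 5.67189899e-01 2.39835296e-04] [-2.8606076  0.7577931  2.5424692] [ 576.6196654  -150.82814571  147.84943556]
```

```bash
python3 -m crank '[{"grip":1,"linear":[0,0,-0.04],"dr":[0,0,0]},{"grip":1,"linear":[0,0,-0.06],"dr":[0,0,0]},{"grip":1,"linear":[0,0,-0.06],"dr":[0,0,0]},{"grip":1,"linear":[0,0,-0.06],"dr":[0,0,0]}]' 58
python3 - <<'E'
from h import *
s=manip.observe();print(s['moment'],s['wrist_force'],s['position'])
E
```

```text
t: 14.6
position: [576.7, -150.8, 148.0]
tcp_rot: [[-1.0, 0.007, -0.0], [0.007, 1.0, -0.001], [0.0, -0.001, -1.0]]
wrist_force: [-0.6, 0.2, -2.1]
finger_gap: 7.2
[-0.0448531   0.17268665 -0.00494892] [-0.62540746  0.20675713 -2.06194465] [ 576.65469953 -150.81750101  148.04461604]
```

```bash
python3 -m crank '[{"grip":1,"linear":[-0.07,0,0],"dr":[0,0,0]},{"grip":1,"linear":[-0.14,0,0],"dr":[0,0,0]},{"grip":1,"linear":[-0.21,0,0],"dr":[0,0,0]},{"grip":1,"linear":[-0.28,0,0],"dr":[0,0,0]},{"grip":1,"linear":[-0.35,0,0],"dr":[0,0,0]}]' 58
python3 - <<'E'
from h import *
s=manip.observe();print(s['moment'],s['wrist_force'],s['position'])
E
```

```text
t: 15.02
position: [579.9, -150.8, 148.1]
tcp_rot: [[-1.0, 0.007, -0.001], [0.007, 1.0, -0.0], [0.001, -0.001, -1.0]]
wrist_force: [-1.5, -0.7, -1.3]
finger_gap: 7.3
[ 0.00844866  0.4722626  -0.03617916] [-1.53123887 -0.67376775 -1.28334338] [ 579.91855938 -150.78107487  148.12039879]
```

```bash
python3 -m crank '[{"grip":1,"linear":[-0.05,0,0],"dr":[0,0,0]},{"grip":1,"linear":[-0.1,0,0],"dr":[0,0,0]},{"grip":1,"linear":[-0.15,0,0],"dr":[0,0,0]},{"grip":1,"linear":[-0.2,0,0],"dr":[0,0,0]}]' 58
```

```text
t: 15.35
position: [582.1, -150.8, 148.3]
tcp_rot: [[-1.0, 0.006, -0.0], [0.006, 1.0, -0.001], [0.0, -0.001, -1.0]]
wrist_force: [-1.0, -0.6, -2.5]
finger_gap: 7.7
```

```bash
python3 -m crank '[{"grip":1,"linear":[-0.05,0,0],"dr":[0,0,0]},{"grip":1,"linear":[-0.1,0,0],"dr":[0,0,0]},{"grip":1,"linear":[-0.1,0,0],"dr":[0,0,0]}]' 58
```

```text
t: 15.6
position: [583.2, -150.8, 148.3]
tcp_rot: [[-1.0, 0.006, -0.0], [0.006, 1.0, -0.001], [0.0, -0.001, -1.0]]
wrist_force: [-1.0, -0.5, -2.1]
finger_gap: 7.8
```

```bash
python3 -m crank '[{"grip":1,"linear":[-0.05,0,0],"dr":[0,0,0]},{"grip":1,"linear":[-0.1,0,0],"dr":[0,0,0]},{"grip":1,"linear":[-0.1,0,0],"dr":[0,0,0]}]' 58
```

```text
t: 15.85
position: [584.2, -150.8, 148.4]
tcp_rot: [[-1.0, 0.006, -0.0], [0.006, 1.0, -0.001], [0.0, -0.001, -1.0]]
wrist_force: [-0.5, 0.5, -1.7]
finger_gap: 7.7
```

```bash
python3 -m crank '[{"grip":1,"linear":[-0.05,0,0],"dr":[0,0,0]},{"grip":1,"linear":[-0.1,0,0],"dr":[0,0,0]},{"grip":1,"linear":[-0.1,0,0],"dr":[0,0,0]}]' 58
```

```text
t: 16.1
position: [585.2, -150.8, 148.4]
tcp_rot: [[-1.0, 0.006, -0.0], [0.006, 1.0, -0.001], [0.0, -0.001, -1.0]]
wrist_force: [-0.7, -0.6, -2.0]
finger_gap: 7.4
```

```bash
python3 -m crank '[{"grip":1,"linear":[-0.05,0,0],"dr":[0,0,0]},{"grip":1,"linear":[-0.1,0,0],"dr":[0,0,0]},{"grip":1,"linear":[-0.1,0,0],"dr":[0,0,0]}]' 58
```

```text
t: 16.35
position: [586.1, -150.9, 148.4]
tcp_rot: [[-1.0, 0.006, -0.0], [0.006, 1.0, -0.001], [0.0, -0.001, -1.0]]
wrist_force: [-1.3, -0.3, -2.2]
finger_gap: 7.6
```

```bash
python3 -m crank '[{"grip":1,"linear":[-0.05,0,0],"dr":[0,0,0]},{"grip":1,"linear":[-0.1,0,0],"dr":[0,0,0]},{"grip":1,"linear":[-0.1,0,0],"dr":[0,0,0]}]' 58
```

```text
t: 16.6
position: [587.1, -150.9, 148.4]
tcp_rot: [[-1.0, 0.006, -0.0], [0.006, 1.0, -0.001], [0.0, -0.001, -1.0]]
wrist_force: [-1.4, 0.0, -3.0]
finger_gap: 7.6
```

```bash
python3 -m crank '[{"grip":1,"linear":[-0.05,0,0],"dr":[0,0,0]},{"grip":1,"linear":[-0.1,0,0],"dr":[0,0,0]},{"grip":1,"linear":[-0.1,0,0],"dr":[0,0,0]}]' 58
```

```text
t: 16.85
position: [587.1, -150.9, 148.2]
tcp_rot: [[-1.0, 0.007, -0.002], [0.007, 1.0, -0.0], [0.002, -0.001, -1.0]]
wrist_force: [-4.4, 1.0, -0.7]
finger_gap: 7.7
```

```bash
python3 -m crank '[{"grip":1,"linear":[-0.03,0,0],"dr":[0,0,0]},{"grip":1,"linear":[-0.03,0,0],"dr":[0,0,0]}]' 58
python3 - <<'E'
from h import *
s=manip.observe();print(s['moment'],s['wrist_force'],s['position'])
E
```

```text
t: 17.02
position: [587.1, -150.9, 148.1]
tcp_rot: [[-1.0, 0.007, -0.003], [0.007, 1.0, -0.0], [0.003, -0.0, -1.0]]
wrist_force: [-5.1, 0.7, -1.0]
finger_gap: 7.7
[0.09882861 1.4894075  0.04858338] [-5.11171155  0.68535504 -1.03606584] [ 587.12668844 -150.91230092  148.13290293]
```

```bash
python3 -m crank '[{"grip":1,"linear":[0,0,0.03],"dr":[0,0,0]},{"grip":1,"linear":[0,0,0.05],"dr":[0,0,0]},{"grip":1,"linear":[0,0,0.05],"dr":[0,0,0]}]' 58
python3 - <<'E'
from h import *
s=manip.observe();print(s['moment'],s['wrist_force'],s['position'])
E
```

```text
t: 17.27
position: [587.1, -150.9, 148.0]
tcp_rot: [[-1.0, 0.007, -0.003], [0.007, 1.0, -0.001], [0.003, -0.001, -1.0]]
wrist_force: [-6.1, 0.9, 1.6]
finger_gap: 7.5
[ 0.23184529  1.71244649 -0.01633688] [-6.11652922  0.93085844  1.58911131] [ 587.10084353 -150.91550676  148.02212714]
```

```bash
python3 -m crank '[{"grip":0.88,"linear":[0,0,0],"dr":[0,0,0]},{"grip":0.8,"linear":[0,0,0],"dr":[0,0,0]},{"grip":0.7,"linear":[0,0,0],"dr":[0,0,0]},{"grip":0.6,"linear":[0,0,0],"dr":[0,0,0]},{"grip":0.6,"linear":[0,0,0],"dr":[0,0,0]},{"grip":0.6,"linear":[0,0,0],"dr":[0,0,0]},{"grip":0.6,"linear":[0,0,0],"dr":[0,0,0]},{"grip":0.6,"linear":[0,0,0],"dr":[0,0,0]}]' 20
python3 - <<'E'
from h import *
s=manip.observe();print(s['moment'],s['wrist_force'],s['position'])
E
```

```text
t: 17.93
position: [588.6, -150.8, 148.0]
tcp_rot: [[-1.0, 0.006, 0.0], [0.006, 1.0, -0.001], [-0.0, -0.001, -1.0]]
wrist_force: [-0.2, 0.5, -0.0]
finger_gap: 34.9
[ 0.03541262  0.11458698 -0.01759173] [-0.17223275  0.53030432 -0.04648078] [ 588.61792813 -150.8279364   148.01823769]
```

```bash
python3 -m crank '[{"grip":0.6,"linear":[0,0,-0.5],"dr":[0,0,0]},{"grip":0.6,"linear":[0,0,-1.5],"dr":[0,0,0]},{"grip":0.6,"linear":[0,0,-3],"dr":[0,0,0]},{"grip":0.6,"linear":[0,0,-4.5],"dr":[0,0,0]},{"grip":0.6,"linear":[0,0,-5.5],"dr":[0,0,0]},{"grip":0.6,"linear":[1,0,-6],"dr":[0,0,0]},{"grip":0.6,"linear":[4,0,-6],"dr":[0,0,0]},{"grip":0.6,"linear":[8,0,-6],"dr":[0,0,0]},{"grip":0.6,"linear":[12,0,-6],"dr":[0,0,0]},{"grip":0.6,"linear":[15,0,-6],"dr":[0,0,0]},{"grip":0.6,"linear":[17,0,-6],"dr":[0,0,0]},{"grip":0.6,"linear":[17,0,-6],"dr":[0,0,0]}]'
python3 - <<'E'
from h import *
snap('side','side8.png'); snap('top','top8.png')
im=cv2.imread('pics/side8.png')[140:260,250:370]; cv2.imwrite('pics/side8z.png',cv2.resize(im,None,fx=5,fy=5,interpolation=cv2.INTER_CUBIC))
im=cv2.imread('pics/top8.png')[120:240,335:455]; cv2.imwrite('pics/top8z.png',cv2.resize(im,None,fx=5,fy=5,interpolation=cv2.INTER_CUBIC))
E
```

```text
t: 18.93
position: [413.3, -149.6, 208.1]
tcp_rot: [[-1.0, 0.007, -0.002], [0.007, 1.0, 0.001], [0.002, 0.001, -1.0]]
wrist_force: [-0.3, -0.4, 0.4]
finger_gap: 35.0
```

View pics/side8z.png

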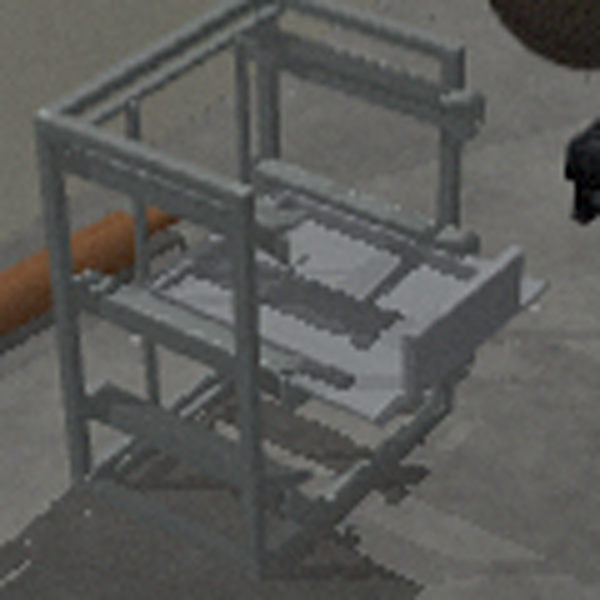

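View pics/top8z.png

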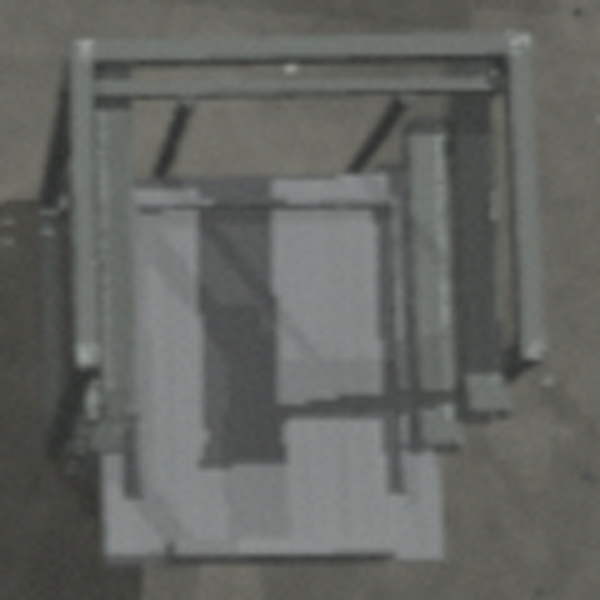

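Run:
```python
from h import *
np.set_printoptions(precision=1,suppress=True)
T=info('top');S=info('side')
t=lambda X,Y:uc(X,Y,335,120,5); s=lambda X,Y:uc(X,Y,250,140,5)
for p in [(150,184),(380,175),(105,555),(441,556)]: print(p,onz(T,*t(*p),141.5))
print('FR',tri(T,t(441,556),S,s(548,284)),'lip top L side z=181',onz(S,*s(405,338),181.5),onz(S,*s(521,248),181.5))
st=manip.observe();print(st['t'],st['wrist_force'])
for n in ('top','side'):
    a=cv2.imread(f'pics/{n}0.png').astype(int);b=cv2.imread(f'pics/{n}8.png').astype(int)
    d=(np.abs(a-b).max(2)>60).astype(np.uint8); print(n,[ (x,y,w,h) for x,y,w,h,ar in cv2.connectedComponentsWithStats(d)[2][1:] if ar>60])
```

```text
(150, 184) [778.  -93.6 141.5]
(380, 175) [ 780.1 -211.2  141.5]
(105, 555) [587.9 -65.  141.5]
(441, 556) [ 583.8 -233.5  141.5]
FR (array([ 582.9, -233.5,  143.6]), np.float64(1.596307708031866)) lip top L side z=181 [589.4 -93.3 181.5] [ 586.6 -207.3  181.5]
19.0333 [0.5 0.  0.6]
top [(np.int32(363), np.int32(163), np.int32(11), np.int32(14)), (np.int32(389), np.int32(162), np.int32(12), np.int32(23)), (np.int32(363), np.int32(178), np.int32(12), np.int32(43)), (np.int32(382), np.int32(204), np.int32(30), np.int32(17)), (np.int32(385), np.int32(258), np.int32(44), np.int32(29)), (np.int32(216), np.int32(272), np.int32(61), np.int32(39)), (np.int32(291), np.int32(299), np.int32(6), np.int32(37)), (np.int32(224), np.int32(310), np.int32(40), np.int32(3)), (np.int32(322), np.int32(317), np.int32(42), np.int32(92)), (np.int32(300), np.int32(318), np.int32(20), np.int32(14)), (np.int32(610), np.int32(320), np.int32(30), np.int32(20)), (np.int32(387), np.int32(335), np.int32(38), np.int32(14)), (np.int32(584), np.int32(389), np.int32(56), np.int32(91)), (np.int32(281), np.int32(410), np
[... 581 characters left out ...]
np.int32(62), np.int32(46), np.int32(10)), (np.int32(544), np.int32(76), np.int32(22), np.int32(16)), (np.int32(502), np.int32(83), np.int32(18), np.int32(29)), (np.int32(345), np.int32(112), np.int32(39), np.int32(42)), (np.int32(363), np.int32(131), np.int32(82), np.int32(75)), (np.int32(562), np.int32(149), np.int32(47), np.int32(62)), (np.int32(467), np.int32(297), np.int32(42), np.int32(17)), (np.int32(452), np.int32(305), np.int32(17), np.int32(52)), (np.int32(284), np.int32(321), np.int32(57), np.int32(66)), (np.int32(474), np.int32(351), np.int32(16), np.int32(11)), (np.int32(534), np.int32(365), np.int32(25), np.int32(22)), (np.int32(488), np.int32(375), np.int32(60), np.int32(37))]
```

View pics/top8.png

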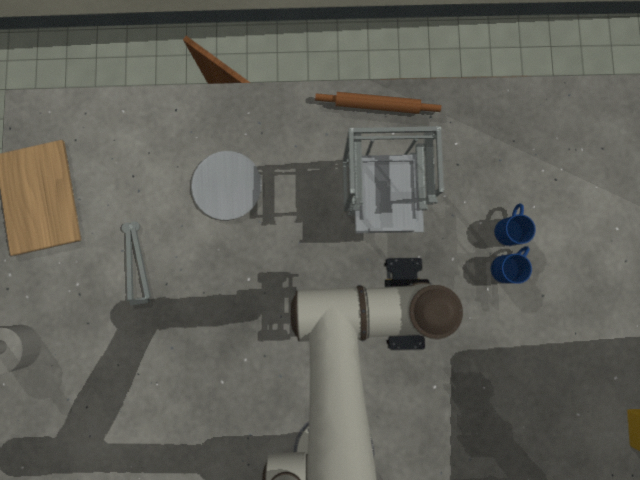

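```bash
python3 -c "
from h import *
print(manip.observe()['dq']); manip.finish_job()"
```

```text
[-3.41298095e-05  3.92293284e-02  4.20709663e-02  3.27374919e-03
  3.61816026e-03 -8.79504688e-05]
the job is handed in; nothing more can be done
```

The tray is in the middle runners, lying flat and against the back stop, and the job was handed in at about 19 s of the 48 s allowed.

**What I did:**
- I picked the tray up by the middle of its front lip and carried it level. Before inserting it, I checked by camera that it hung straight.
- I slid it in back edge first with no contact at the mouth. At about 772 mm I lowered it until it touched the ledges, then lifted it almost clear.
- I crept forward in steps of about 0.5 mm until it stopped at a back edge of about x = 782 mm, where the push read about 5 N.
- I set it back on the ledges (push about 6 N), opened the gripper and backed off 175 mm.

**Last checks:**
- **Stop position:** contact came within about 1 mm of where the camera had put the stop rods (about 781 mm).
- **Still home after release:** the wrist force was near zero. The top view showed the back edge at the rods. Its measured edges put the tray about 2 mm short by the back edge and about 2 mm past by the front edge. That is within the calibration error, so I took it as not having moved.
- **Other objects:** comparing the first and last top and side pictures showed no change at the cups, tawa or tongs.
- **Forces:** the highest reading between moves was about 6 N.

**Small disagreements:**
- When I first set the tray on the ledges, it touched the left one first, with a 2 to 3 N side reading, and stayed loaded until I lifted it about 1.3 mm in command. That looks like slack in the arm rather than the tray catching.
- The rack's turn measured between about 0 and -0.7 degrees in different views. I went in at about -0.35 degrees, so the two stop rods may not carry exactly equal load.

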